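# Lay the upright angle bracket on its back against the stop

## Robot

A 6-joint arm with a two-finger parallel gripper is mounted at the origin on the work surface. World frame = base frame: x ahead of the robot, y to its left, z up, the work surface at z = 0. Lengths are in m, angles in rad, forces in N, time in s.
With the tool pointing down it reaches from about 0.35 to 0.775 m from the base axis. Payload 5.5 kg.
Tool frame: the origin (TCP) lies between the finger pads; the fingertips stand env.nose_length ahead of it and the grasp point (between the pads) lies 8 mm behind it (env.nose_length is the distance from the TCP to the fingertips, in m); z points along the fingers, y is the direction in which the jaws open and shut (so a half turn about z gives the same grasp; the last joint's range is limited). The gripper opens to 85 mm and grips with 20 to 120 N. Pads are 22 mm wide; open, the fingers measure 114 mm over their backs; the gripper's body (76 mm by 85 mm) begins 54 mm behind the grasp point. The pads swing forward as they close: fully open they stand 13 mm farther back than shut.
Start: joints at [1.188, 0.313, 0.046, 1.304, 0, 1.431], TCP at [0.138, 0.558, 0.242] pointing down, gripper open.
Joint ranges: [-2.76, 2.76], [-0.86, 1.69], [-1.03, 1.26], [-2.2, 2.34], [-1.47, 1.5], [-3.14, 3.14]. Speed limits (rad/s): [2.57, 2.57, 3.14, 3.14, 3.14, 3.14].

## Interface

Orientations are given as a unit quaternion [w, x, y, z].
In Python, from workcell import env gives the robot as it stands. The module is installed in compiled form; this text tells all that it offers.
- The arm moves only by the shell command python3 -m creep 'ROWS' [FORCE]. ROWS is a JSON object of lists of equal length, an entry for each row: "hand": the finger opening in mm, from 0 to 85.4; "delta_pos": the shift along the tool's x, y, z scaled (see below), a list of three; "turn": the turn about the tool's z scaled (see below). In form: {"hand": [hand, ...], "delta_pos": [[dx, dy, dz], ...], "turn": [turn, ...]}. A call has exactly 5 rows; each row shifts and turns the commanded pose from where the row before left it, along the tool's axes as they then stand; what a row does not reach is not made up. The controller multiplies each number of a shift by 0.8 m and each number of a turn by 5 degrees. A row lasts 1/12 s, in which the tool goes at most 41.7 mm and 7.16 degrees, less where a joint would pass 70% of its speed; a pose out of reach is approached as far as the arm can. A call with a number of a shift or a turn outside -1 to 1 is refused whole. A call with a gripper value outside its range is refused whole. The fingers move at their own pace and stop on an object; FORCE is the grip in N (left out, the last holds). Time passes only in rows, so rows that do not move let the fingers close, or fill a call up. It gives the time, the measured TCP pose, the force and the opening at its end, in the units of the state.
- env.get_state(): the state, without advancing time (a new reading comes with each control period).
- env.read_camera(name): name is "scene" or "top" or "wrist"; returns a dict with "pixels" (420x560x3 uint8, red, green, blue), "depth" (420x560 float32, m along the optical axis (not along the pixel's ray), 0 where there is no reading), "fx", "fy", "cx", "cy" (pixels), "origin" and "orientation" of the camera in the world. Camera axes: x right, y down, z forward; pixel columns grow to the right and rows downward; lengths in m; the calibration is good to about 2 mm. A picture is of the moment at which its call begins.
- env.hand_in(): hands the job in, once; it reports no verdict.
Trained networks look in the newest picture that a camera, given by its name, has taken for a name from the list of things; names that differ only in an ending like _2 or _b are one class to them, and where a whole thing is asked for, a point or a joint stands for the part that bears it (a point fixed in the world has none). Each returns a list of dicts, best first, with "score" (0 to 1); they miss things now and then, are a little off and sometimes report something else, mostly with a low value. They report only what shows in the picture. A call takes as long as a camera call. They do not tell look-alikes from the thing itself.
- env.find_in(camera, target): "location" ([row, column] in pixels, amid what is visible of it).
- env.pinpoint(camera, target): "location" ([row, column] in pixels: a listed point, or the origin of a listed thing).
The state is a dict: "clock": time; "joint_pos": joint angles; "qvel": joint speeds; "tau": joint torques, N m; "tcp_pos": TCP position; "orientation": TCP orientation; "wrist_force": force on the tool from outside, world axes, zero at the start; "ft_torque": the same for the moment, N m; "finger_gap": finger opening in m.
Only numpy, scipy, OpenCV 4.12 (cv2) and the standard library are available. Lean on these libraries where they do the work, as an engineer would, in place of code of your own. Each camera call takes 0.05 s, during which the arm holds its last target.

## Task

On the dark base plate, tip the tall L-shaped bracket over towards the stop, without picking it up, and let it down gently all the way onto the back of its tall leg: it must not drop or slam. Push it along the plate so that it finally lies with the end of the tall leg squarely up against the stop and its foot standing up, and leave everything else where it is.

Things in the scene. Friction and masses are not known exactly. Their poses are not given: they have to be found in the camera images.
- plate: dark steel base plate fixed to the table, 460 x 220 x 15 mm, top face 15 mm above the table. Origin: centre of its underside; x along its length towards the end with the stop, z up. The stop is a plain steel bar fixed across that end, 25 mm thick, 160 mm long along y, its top 50 mm above the table. Place and heading vary.
- stop_face (a point): centre of the stop's flat face that looks back along the plate, 205 mm from the plate's origin along the plate's x, 30 mm above the table
- bracket: loose aluminium L-shaped bracket standing on the plate, no ribs: leg 200 mm tall, foot 130 mm long, both 60 mm wide, 12 mm thick. Origin: heel, the bottom outer corner edge, mid width. Own z runs up the leg, x points out of the leg's plain back, roughly to the stop. Leg fills x -12..0, foot x -130..0, z 0..12 mm. 0.47-0.78 kg; past about 25 deg of lean on the heel it falls by itself
- leg_end (a point): centre of the free end face of the bracket's tall leg, 200 mm from the heel along own z, 6 mm in from the leg's back face. When the bracket lies on its back this point is 6 mm above the plate, the bracket's own x points straight down and its foot stands up 130 mm
- bush: bystander, not to be disturbed: short brass bush (ring) 36 mm across, 32 mm tall, standing on the base plate; origin at the centre of its underside
- spacer: bystander, not to be disturbed: steel round spacer 28 mm across, 40 mm tall, standing on the base plate; origin at the centre of its underside
- block: bystander, not to be disturbed: steel setting block 50 x 75 x 25 mm lying on the table; origin at the centre of its underside
- oiler: bystander, not to be disturbed: white plastic oil bottle 52 mm across, 130 mm tall, on the table; origin at the centre of its underside
- spanner: bystander, not to be disturbed: steel spanner 170 mm long, lying on the table; origin near its middle, at its underside
- pot: bystander, not to be disturbed: steel screw-top pot 60 mm across, 70 mm tall, on the table; origin at the centre of its underside
- veeblock: bystander, not to be disturbed: steel vee block 70 x 45 x 40 mm, on the table; origin at the centre of its underside
Not all that is in view belongs to the job. Of the things shaped like the bracket, the aluminium one is meant.

How it is judged:
By the outcome, as a careful person would: the job done as asked, in the order asked, and still so for the second after the job is handed in, with the robot touching nothing.
It also fails if it takes over 72 s, if anything falls off the work surface, if the arm or the gripper's body presses on something with over 40 N, if the wrist force passes 120 N, or if a joint passes its speed limit or range.

## Working session

There is one attempt and no reset: what is moved stays moved. The work goes in short steps, Python scripts to look and compute and a shell command to move; the robot and the scene stay as the last step left them, time stands still between calls to the robot, and variables do not carry over. Pictures are saved under pics/ and viewed, and the job is handed in when it is done.

```bash
mkdir -p pics; cat > h.py <<'E'
import numpy as np, cv2
from scipy.spatial.transform import Rotation as R
from workcell import env
def Rq(q): return R.from_quat([q[1],q[2],q[3],q[0]])
def shot(cam,name=None):
    im=env.read_camera(cam)
    if name: cv2.imwrite(f'pics/{name}.png',im['pixels'][:,:,::-1])
    return im
def cloud(im):
    h,w=im['depth'].shape
    v,u=np.mgrid[:h,:w]; d=im['depth']
    P=np.stack([(u-im['cx'])/im['fx']*d,(v-im['cy'])/im['fy']*d,d],-1)
    W=P@Rq(im['orientation']).as_matrix().T+np.array(im['origin'])
    W[d<=0]=np.nan
    return W
def proj(im,p):
    c=Rq(im['orientation']).as_matrix().T@(np.array(p)-np.array(im['origin']))
    return im['fy']*c[1]/c[2]+im['cy'],im['fx']*c[0]/c[2]+im['cx']
def st():
    s=env.get_state(); print({k:np.round(s[k],4).tolist() for k in ['clock','tcp_pos','orientation','wrist_force','finger_gap','joint_pos']}); return s
E
python3 - <<'E'
from h import *
st(); print(env.nose_length)
for c in ['scene','top','wrist']:
    im=shot(c,c+'0'); W=cloud(im); print(c,np.round(im['origin'],3),np.round(im['orientation'],3))
    for t in ['bracket','leg_end','stop_face','plate','bush','spacer']:
        for f in ('find_in','pinpoint'):
            r=getattr(env,f)(c,t)[:3]
            print(t,f,[(np.round(x['score'],2),np.round(x['location']).tolist(),np.round(W[int(np.clip(x['location'][0],0,419)),int(np.clip(x['location'][1],0,559))],3).tolist()) for x in r])
E
```

```text
{'clock': 0.0, 'tcp_pos': [0.1381, 0.5577, 0.2414], 'orientation': [-0.0002, 0.1211, 0.9926, -0.0009], 'wrist_force': [-0.1883, 0.6609, 0.0726], 'finger_gap': 0.0852, 'joint_pos': [1.1884, 0.314, 0.045, 1.3036, 0.0, 1.4312]}
0.011
scene [ 1.344 -0.119  0.96 ] [-0.305  0.703  0.588 -0.257]
bracket find_in [(np.float64(0.94), [263.0, 128.0], [0.49, -0.431, -0.0]), (np.float64(0.61), [261.0, 267.0], [0.578, -0.04, 0.029])]
bracket pinpoint [(np.float64(0.69), [275.0, 123.0], [0.556, -0.432, 0.028]), (np.float64(0.69), [194.0, 386.0], [0.335, 0.401, 0.003]), (np.float64(0.66), [260.0, 275.0], [0.587, -0.018, 0.04])]
leg_end find_in [(np.float64(0.85), [264.0, 127.0], [0.507, -0.429, 0.015]), (np.float64(0.68), [256.0, 267.0], [0.558, -0.037, 0.031])]
leg_end pinpoint [(np.float64(0.97), [207.0, 275.0], [0.337, 0.021, 0.003]), (np.float64(0.83), [226.0, 101.0], [0.537, -0.442, 0.202])]
stop_face find_in [(np.float64(0.64), [262.0, 305.0], [0.591, 0.064, 0.018]), (np.float64(0.63), [277.0, 414.0], [0.731, 0.323, 0.07])]
stop_face pinpoint [(np.float64(0.9), [232.0, 359.0], [0.526, 0.242, 0
[... 1293 characters left out ...]
.59), [193.0, 260.0], [0.562, 0.072, 0.014])]
plate pinpoint [(np.float64(0.86), [188.0, 270.0], [0.575, 0.045, 0.02])]
bush find_in [(np.float64(0.67), [204.0, 337.0], [0.535, -0.134, 0.032])]
bush pinpoint [(np.float64(0.44), [208.0, 334.0], [0.524, -0.131, 0.013])]
spacer find_in []
spacer pinpoint [(np.float64(0.68), [146.0, 331.0], [0.692, -0.116, 0.045]), (np.float64(0.57), [206.0, 194.0], [0.519, 0.243, 0.048])]
wrist [0.06  0.578 0.373] [0.125 0.778 0.608 0.098]
bracket find_in []
bracket pinpoint []
leg_end find_in []
leg_end pinpoint []
stop_face find_in []
stop_face pinpoint []
plate find_in []
plate pinpoint []
bush find_in []
bush pinpoint []
spacer find_in []
spacer pinpoint []
```

View pics/scene0.png

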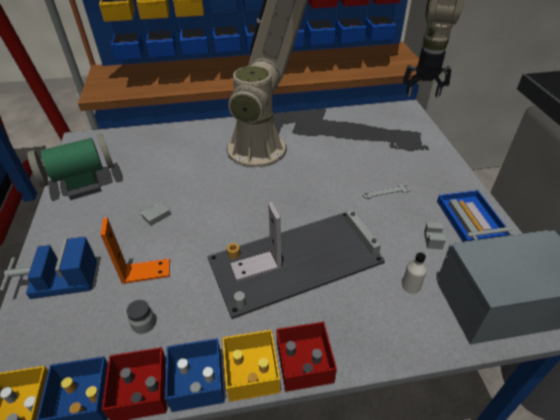

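View pics/top0.png

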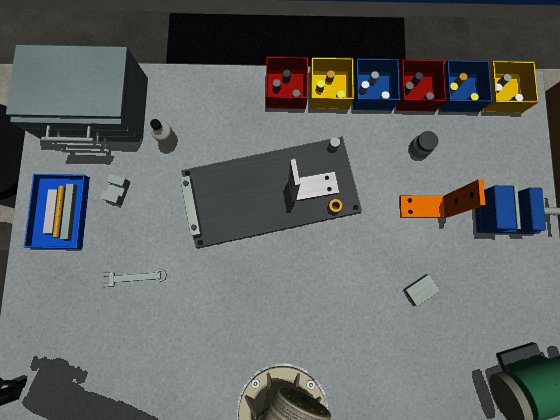

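The scene image shows the aluminium bracket at about (240,270). The orange look-alike at (255,130) isn't part of the job. The stop is on the right end of the plate at (232,360). The bush (252,232) and spacer (298,238) stand beside the foot. Next I'll measure precisely.

```bash
cat > meas.py <<'E'
from h import *
def plate(Ws):
    out=[]
    for W,px in Ws:
        V=W.reshape(-1,3); C=px.reshape(-1,3).astype(int)
        m=(V[:,0]>.4)&(V[:,0]<.8)&(V[:,1]>-.25)&(V[:,1]<.35)
        g=C.sum(1)
        pl=m&(abs(V[:,2]-.016)<.007)&(g<230)
        out.append(V[pl])
    return out
E
python3 - <<'E'
from meas import *
ims={c:shot(c) for c in('scene','top')}
for c,im in ims.items():
    W=cloud(im); px=im['pixels']
    V=W.reshape(-1,3);C=px.reshape(-1,3).astype(int);m=(V[:,0]>.4)&(V[:,0]<.8)&(V[:,1]>-.25)&(V[:,1]<.35)
    # plate incl everything above 8mm on plate
    a=m&(V[:,2]>.009)&(V[:,2]<.022)
    mask=a.reshape(420,560).astype(np.uint8)
    n,l,s,cc=cv2.connectedComponentsWithStats(mask); k=1+np.argmax(s[1:,4])
    pts=V[(l==k).ravel()]
    r=cv2.minAreaRect(pts[:,:2].astype(np.float32)*1000); print(c,'plate rect',r,np.median(pts[:,2]))
    print(np.round(cv2.boxPoints(r)))
    # stop: z .04-.056, y>.15
    b=m&(V[:,2]>.04)&(V[:,2]<.058)&(V[:,1]>.17)&(V[:,0]<.66)
    r=cv2.minAreaRect(V[b][:,:2].astype(np.float32)*1000); print('stop top',r,np.median(V[b],0))
    # bracket leg
    b=m&(V[:,2]>.035)&(V[:,2]<.23)&(V[:,1]>-.06)&(V[:,1]<.05)
    r=cv2.minAreaRect(V[b][:,:2].astype(np.float32)*1000); print('leg',b.sum(),r,V[b][:,2].max())
    bt=b&(V[:,2]>.19); 
    print('leg pts mean',V[b].mean(0))
    if bt.sum()>4: r=cv2.minAreaRect(V[bt][:,:2].astype(np.float32)*1000); print('legtop',bt.sum(),r, V[bt].mean(0))
    f=m&(V[:,2]>.023)&(V[:,2]<.032)&(C.sum(1)>300)&(V[:,1]<.0)&(V[:,1]>-.17)
    r=cv2.minAreaRect(V[f][:,:2].astype(np.float32)*1000); print('foot',f.sum(),r); print(np.round(cv2.boxPoints(r)))
    for nm,x0,y0 in(('bush',.535,-.134),('spacer',.70,-.13)):
        q=m&(np.hypot(V[:,0]-x0,V[:,1]-y0)<.035)&(V[:,2]>.035)
        print(nm,q.sum(),V[q].mean(0),V[q].min(0),V[q].max(0))
im=ims['top']; cv2.imwrite('pics/crop.png',cv2.resize(im['pixels'][120:260,170:380,::-1],None,fx=3.8,fy=3.8,interpolation=cv2.INTER_CUBIC))
im=ims['scene']; cv2.imwrite('pics/crops.png',cv2.resize(im['pixels'][190:330,190:400,::-1],None,fx=3.8,fy=3.8,interpolation=cv2.INTER_CUBIC))
E
```

```text
scene plate rect ((568.4337158203125, 42.13922119140625), (227.92156982421875, 459.0209045410156), 13.722249984741211) 0.016733143487792645
[[ 403.  238.]
 [ 512. -208.]
 [ 734. -154.]
 [ 625.  292.]]
stop top ((518.2854614257812, 254.09353637695312), (160.73721313476562, 28.151586532592773), 13.158998489379883) [0.52540837 0.2534839  0.05124629]
leg 596 ((570.0653076171875, -14.75816535949707), (63.0667610168457, 14.07668399810791), 10.621785163879395) 0.22147481422988247
leg pts mean [ 0.57975775 -0.01610279  0.14245805]
legtop 166 ((570.123779296875, -14.891773223876953), (63.059688568115234, 13.69983959197998), 11.380091667175293) [ 0.57592118 -0.01565025  0.20907774]
foot 715 ((582.2346801757812, -78.47623443603516), (62.800086975097656, 118.61863708496094), 11.545914649963379)
[[ 540.  -27.]
 [ 563. -143.]
 [ 625. -130.]
 [ 601.  -14.]]
bush 114 [ 0.52773345 -0.12959217  0.04543249] [ 0.50541729 -0.14664066  0.03507044] [ 0.54415606 -0.11215999  0.05329797]
spacer 127 [ 0.7013594  -0.12806709  0.05218561] [ 0.68279328 -0.14144496  0.03551577] [ 0.71131913 -0.1145715   0.0606721
[... 401 characters left out ...]
0477447509766, 12.290802955627441), 11.065195083618164) 0.21893741040632164
leg pts mean [ 0.56374555 -0.01371758  0.16803052]
legtop 172 ((569.9866333007812, -14.742949485778809), (60.35039520263672, 12.056554794311523), 11.19893741607666) [ 0.56809424 -0.01445024  0.21301536]
foot 782 ((583.5091552734375, -79.59869384765625), (59.665592193603516, 115.06753540039062), 11.661630630493164)
[[ 543.  -29.]
 [ 566. -142.]
 [ 624. -130.]
 [ 601.  -17.]]
bush 116 [ 0.5255332  -0.12893689  0.04599634] [ 0.50879349 -0.14757483  0.03524883] [ 0.54310931 -0.11264988  0.05155019]
spacer 104 [ 0.69624636 -0.12617629  0.05249473] [ 0.68390036 -0.13926615  0.03567783] [ 0.71250454 -0.11392005  0.06039713]
```

View pics/crop.png

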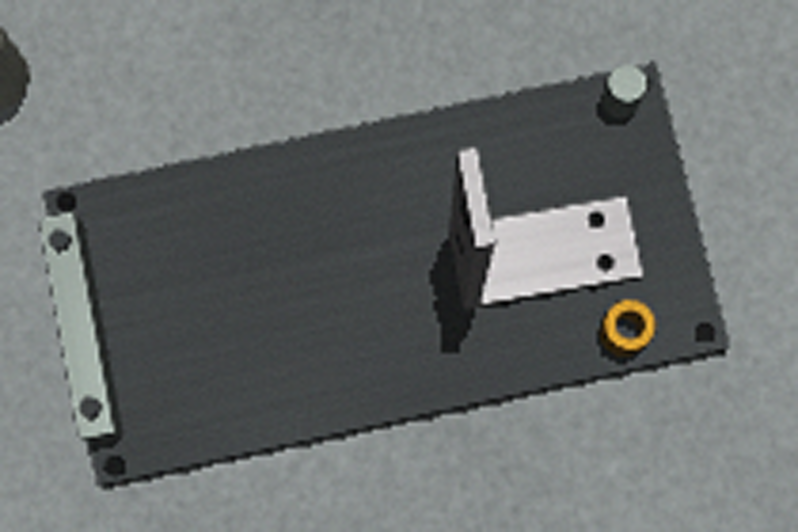

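View pics/crops.png

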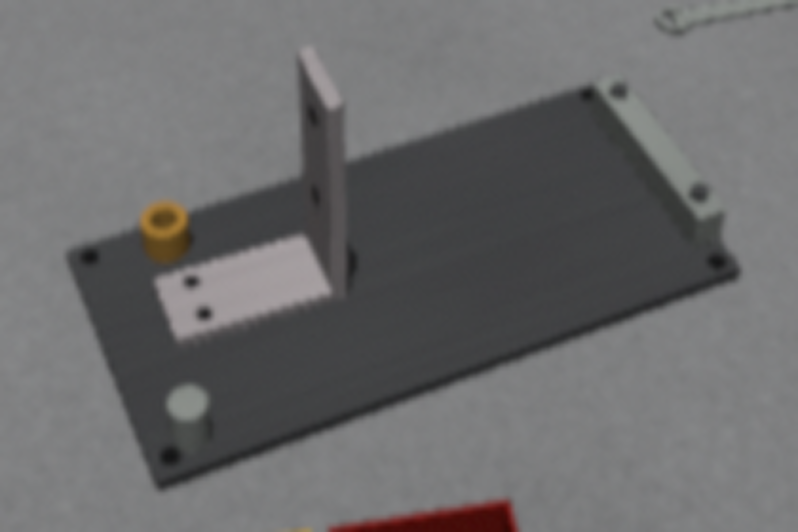

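```bash
python3 -m creep '{"hand":[85,85,85,85,85],"delta_pos":[[0,0,-0.0125],[0,0,-0.0125],[0,0,-0.0125],[0,0,-0.0125],[0,0,-0.0125]],"turn":[1,1,1,1,1]}' 20
python3 -m creep '{"hand":[85,85,85,85,85],"delta_pos":[[0,0,0],[0,0,0],[0,0,0],[0,0,0],[0,0,0]],"turn":[1,1,1,1,1]}'
python3 -m creep '{"hand":[85,85,85,85,85],"delta_pos":[[0,0,0],[0,0,0],[0,0,0],[0,0,0],[0,0,0]],"turn":[1,1,0.96,0,0]}'
python3 -m creep '{"hand":[85,85,85,85,85],"delta_pos":[[-0.04,0.02,0],[-0.04,0.02,0],[-0.04,0.02,0],[-0.04,0.02,0],[-0.04,0.02,0]],"turn":[0,0,0,0,0]}'
python3 -m creep '{"hand":[85,85,85,85,85],"delta_pos":[[-0.04,0.02,0],[-0.04,0.02,0],[-0.04,0.02,0],[-0.04,0.02,0],[-0.04,0.02,0]],"turn":[0,0,0,0,0]}'
python3 -m creep '{"hand":[85,85,85,85,85],"delta_pos":[[-0.04,0.02,0],[-0.04,0.02,0],[-0.04,0.02,0],[-0.04,0.02,0],[-0.04,0.02,0]],"turn":[0,0,0,0,0]}'
python3 -c "
from h import *
s=st();Rt=Rq(s['orientation']).as_matrix();print(Rt.round(3));d=np.array([.570,-.0147,s['tcp_pos'][2]])-s['tcp_pos'];print(Rt.T@d/.8)
"
```

```text
clock: 2.47
tcp_pos: [0.1382, 0.5581, 0.2928]
orientation: [-0.0, 0.335, 0.942, 0.0]
wrist_force: [-0.4, -0.5, -0.6]
finger_gap: 0.085
clock: 2.88
tcp_pos: [0.1383, 0.5582, 0.2923]
orientation: [-0.0, 0.531, 0.847, 0.0]
wrist_force: [-1.4, -0.8, 0.2]
finger_gap: 0.0848
clock: 3.3
tcp_pos: [0.1383, 0.5582, 0.2923]
orientation: [-0.0, 0.633, 0.774, 0.0]
wrist_force: [0.1, 0.4, -0.8]
finger_gap: 0.0851
clock: 3.72
tcp_pos: [0.2486, 0.4156, 0.2924]
orientation: [0.0, 0.633, 0.774, 0.0]
wrist_force: [1.1, 0.5, 0.4]
finger_gap: 0.0848
clock: 4.13
tcp_pos: [0.3585, 0.2742, 0.2926]
orientation: [0.0, 0.633, 0.774, 0.0]
wrist_force: [0.1, 0.0, 0.8]
finger_gap: 0.0852
clock: 4.55
tcp_pos: [0.4684, 0.1328, 0.2926]
orientation: [0.0, 0.633, 0.774, 0.0]
wrist_force: [0.2, 0.9, -0.2]
finger_gap: 0.0852
{'clock': 4.55, 'tcp_pos': [0.4684, 0.1328, 0.2926], 'orientation': [0.0002, 0.6333, 0.7739, 0.0003], 'wrist_force': [0.192, 0.9394, -0.2064], 'finger_gap': 0.0852, 'joint_pos': [0.1111, 0.1304, -0.0651, 1.3745, 0.0002, 1.4826]}
[[-0.198  0.98   0.001]
 [ 0.98   0.198  0.   ]
 [ 0.     0.001 -1.   ]]
[-2.05868178e-01  8.79856396e-02  3.90583811e-05]
```

```bash
python3 -m creep '{"hand":[85,85,85,85,85],"delta_pos":[[-0.041,0.0176,0],[-0.041,0.0176,0],[-0.041,0.0176,0],[-0.041,0.0176,0],[-0.041,0.0176,0]],"turn":[0,0,0,0,0]}'
python3 - <<'E'
from h import *
im=shot('wrist','w1'); W=cloud(im); s=st()
V=W.reshape(-1,3); m=(abs(V[:,2]-.213)<.012)&(abs(V[:,0]-.57)<.06)&(abs(V[:,1]+.015)<.05)
r=cv2.minAreaRect(V[m][:,:2].astype(np.float32)*1000); print(m.sum(),r,V[m].mean(0))
E
```

```text
clock: 4.97
tcp_pos: [0.5695, -0.0143, 0.2924]
orientation: [0.0, 0.633, 0.774, 0.0]
wrist_force: [0.3, 1.0, -0.9]
finger_gap: 0.085
{'clock': 5.0167, 'tcp_pos': [0.5732, -0.0195, 0.2913], 'orientation': [0.002, 0.635, 0.7725, -0.0005], 'wrist_force': [4.8666, -4.2976, -0.3602], 'finger_gap': 0.0849, 'joint_pos': [-0.1726, 0.3005, 0.1474, 1.4146, -0.0029, 1.2035]}
2234 ((569.2337036132812, -14.812240600585938), (59.887123107910156, 12.721043586730957), 11.304298400878906) [ 0.56892298 -0.01338945  0.21196215]
```

View pics/w1.png

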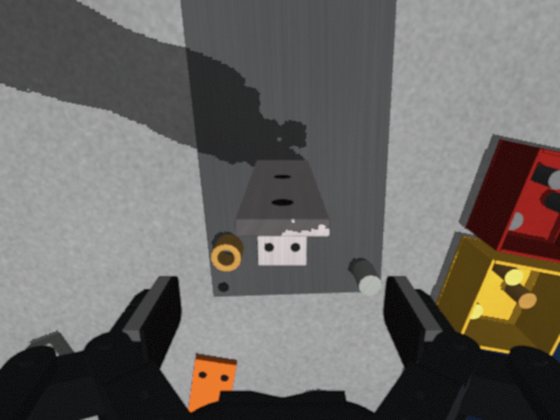

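```bash
python3 -m creep '{"hand":[75,75,75,75,75],"delta_pos":[[0,0,0.01],[0,0,0.01],[0,0,0.01],[0,0,0],[0,0,0]],"turn":[0,0,0,0,0]}'
python3 - <<'E'
from h import *
s=st()
im=shot('wrist','w2'); W=cloud(im)
Rt=Rq(s['orientation']).as_matrix()
L=(W-s['tcp_pos'])@Rt   # tool frame
V=W.reshape(-1,3); l=L.reshape(-1,3)
m=(abs(V[:,2]-.213)<.006)&(abs(V[:,0]-.57)<.06)&(abs(V[:,1]+.015)<.05)&(abs(l[:,1])<.034)
print('leg in tool',l[m].min(0),l[m].max(0),l[m].mean(0))
f=(abs(l[:,1])>.03)&(abs(l[:,1])<.08)&(l[:,2]<.022)&(l[:,2]>-.06)&(abs(l[:,0])<.04)
for sg in(1,-1):
    q=l[f&(l[:,1]*sg>0)]; print(sg,len(q),np.percentile(q,[0,2,50,98,100],axis=0).round(4))
E
```

```text
clock: 5.43
tcp_pos: [0.5675, -0.0113, 0.2677]
orientation: [-0.001, 0.633, 0.774, -0.0]
wrist_force: [0.9, -0.2, 1.3]
finger_gap: 0.0748
{'clock': 5.4333, 'tcp_pos': [0.5675, -0.0113, 0.2677], 'orientation': [-0.0008, 0.6333, 0.7739, -0.0003], 'wrist_force': [0.9453, -0.2116, 1.3394], 'finger_gap': 0.0748, 'joint_pos': [-0.1614, 0.2949, 0.0826, 1.3602, 0.0002, 1.2102]}
leg in tool [-0.0102912  -0.02878193  0.05172645] [0.00269594 0.03084498 0.06069864] [-0.00274231  0.00102477  0.05468718]
1 11448 [[-0.0117  0.03   -0.06  ]
 [-0.0076  0.0354 -0.0591]
 [ 0.0091  0.0495 -0.0486]
 [ 0.0144  0.0675 -0.0033]
 [ 0.0182  0.0697  0.0039]]
-1 11424 [[-0.0124 -0.0699 -0.06  ]
 [-0.0076 -0.0677 -0.0591]
 [ 0.009  -0.0497 -0.0487]
 [ 0.0144 -0.0356 -0.0033]
 [ 0.0183 -0.0301  0.0034]]
```

View pics/w2.png

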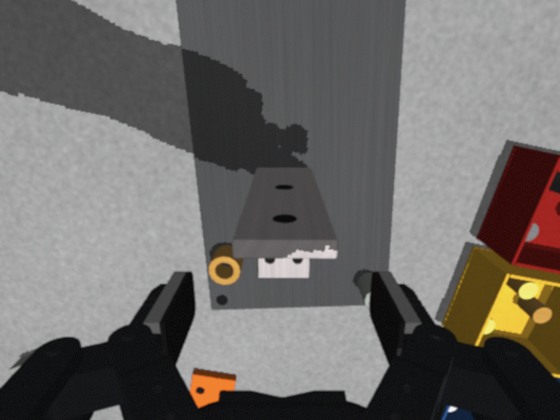

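```bash
cat > leg.py <<'E'
from h import *
s=st()
im=shot('wrist'); W=cloud(im)
Rt=Rq(s['orientation']).as_matrix()
L=(W-s['tcp_pos'])@Rt
V=W.reshape(-1,3); l=L.reshape(-1,3)
m=(abs(V[:,2]-.213)<.006)&(abs(V[:,0]-.57)<.06)&(abs(V[:,1]+.015)<.05)&(abs(l[:,1])<.034)
print('leg in tool',l[m].min(0),l[m].max(0),'corr units',(l[m].min(0)+l[m].max(0))/2/.8)
f=(abs(l[:,1])>.02)&(abs(l[:,1])<.08)&(l[:,2]<.022)&(l[:,2]>-.02)&(abs(l[:,0])<.03)
for sg in(1,-1):
    q=l[f&(l[:,1]*sg>0)]
    print(sg,len(q),np.percentile(q,[0,2,98,100],axis=0).round(4).tolist())
E
python3 -m creep '{"hand":[75,75,75,75,75],"delta_pos":[[0,0,0],[0,0,0],[0,0,0],[0,0,0],[0,0,0]],"turn":[0,0,0,0,0]}' >/dev/null; python3 leg.py
```

```text
{'clock': 5.9, 'tcp_pos': [0.5688, -0.0126, 0.2685], 'orientation': [0.0002, 0.6341, 0.7732, 0.0002], 'wrist_force': [0.5312, -0.2868, -0.2965], 'finger_gap': 0.0748, 'joint_pos': [-0.1632, 0.2955, 0.0855, 1.3603, 0.0001, 1.2105]}
leg in tool [-0.00877296 -0.03003757  0.05256717] [0.00403949 0.0297569  0.06151458] corr units [-0.00295842 -0.00017542  0.0713011 ]
1 1565 [[-0.0108, 0.0366, -0.02], [-0.0094, 0.0369, -0.0196], [0.0121, 0.0504, 0.0015], [0.0127, 0.0511, 0.0037]]
-1 1553 [[-0.0108, -0.0517, -0.02], [-0.0093, -0.0507, -0.0197], [0.0122, -0.0375, 0.0015], [0.0126, -0.0371, 0.0038]]
```

```bash

python3 -m creep '{"hand":[75,75,75,75,75],"delta_pos":[[-0.003,0,0.01],[0,0,0.01],[0,0,0.01],[0,0,0.01],[0,0,0.01]],"turn":[0,0,0,0,0]}'
python3 -m creep '{"hand":[75,70,67,67,67],"delta_pos":[[0,0,0.01],[0,0,0.01],[0,0,0.01],[0,0,0.005],[0,0,0]],"turn":[0,0,0,0,0]}'
python3 -m creep '{"hand":[65,65,65,65,65],"delta_pos":[[0,0,0],[0,0,0],[0,0,0],[0,0,0],[0,0,0]],"turn":[0,0,0,0,0]}'; python3 leg.py
```

```text
clock: 6.37
tcp_pos: [0.5688, -0.015, 0.2269]
orientation: [-0.001, 0.634, 0.773, -0.0]
wrist_force: [0.1, 0.0, 0.3]
finger_gap: 0.0751
clock: 6.78
tcp_pos: [0.5685, -0.0148, 0.1989]
orientation: [-0.001, 0.634, 0.773, -0.0]
wrist_force: [-0.9, 0.4, -0.8]
finger_gap: 0.0673
clock: 7.2
tcp_pos: [0.5694, -0.015, 0.2007]
orientation: [0.0, 0.634, 0.773, 0.0]
wrist_force: [-0.5, 0.6, -0.5]
finger_gap: 0.0652
{'clock': 7.2, 'tcp_pos': [0.5694, -0.015, 0.2007], 'orientation': [0.0003, 0.6341, 0.7732, 0.0003], 'wrist_force': [-0.5473, 0.6267, -0.512], 'finger_gap': 0.0652, 'joint_pos': [-0.1673, 0.3169, -0.0512, 1.2019, 0.0001, 1.2065]}
leg in tool [-0.01133244 -0.03397215 -0.01831471] [ 0.01248704  0.03399992 -0.0062878 ] corr units [ 7.21623531e-04  1.73545516e-05 -1.53765670e-02]
1 3106 [[-0.0108, 0.02, -0.02], [-0.008, 0.0204, -0.0193], [0.012, 0.0449, 0.0187], [0.0126, 0.0461, 0.022]]
-1 3147 [[-0.0113, -0.0464, -0.02], [-0.0082, -0.0453, -0.0193], [0.0121, -0.0204, 0.0186], [0.0127, -0.02, 0.022]]
```

```bash
python3 -m creep '{"hand":[61,60,58,58,58],"delta_pos":[[0,0,0],[0,0,0],[0,0,0],[0,0,0],[0,0,0]],"turn":[0,0,0,0,0]}' 20
python3 - <<'E'
from h import *
s=st()
im=shot('wrist','w3'); W=cloud(im)
Rt=Rq(s['orientation']).as_matrix()
l=((W-s['tcp_pos'])@Rt).reshape(-1,3)
for sg in(1,-1):
    q=l[(l[:,1]*sg>.032)&(l[:,1]*sg<.045)&(l[:,2]<.04)&(l[:,2]>-.03)&(abs(l[:,0])<.03)]
    print(sg,np.histogram(q[:,2],bins=np.arange(-.03,.041,.005)),np.sort(q[:,2])[-8:])
E
```

```text
clock: 7.67
tcp_pos: [0.5695, -0.0149, 0.2006]
orientation: [0.0, 0.634, 0.773, 0.0]
wrist_force: [1.5, 0.9, 1.5]
finger_gap: 0.0596
{'clock': 7.6667, 'tcp_pos': [0.5695, -0.0149, 0.2006], 'orientation': [0.0003, 0.6341, 0.7732, 0.0004], 'wrist_force': [1.4781, 0.9385, 1.5159], 'finger_gap': 0.0596, 'joint_pos': [-0.1672, 0.317, -0.0513, 1.2016, 0.0003, 1.2065]}
1 (array([144, 205, 178, 172, 155, 120,  48,   0,   0,   0,   0,   0,   0,
         0]), array([-3.0000000e-02, -2.5000000e-02, -2.0000000e-02, -1.5000000e-02,
       -1.0000000e-02, -5.0000000e-03,  6.9388939e-18,  5.0000000e-03,
        1.0000000e-02,  1.5000000e-02,  2.0000000e-02,  2.5000000e-02,
        3.0000000e-02,  3.5000000e-02,  4.0000000e-02])) [0.00266931 0.00269618 0.00284484 0.00287717 0.00304748 0.00324846
 0.00377561 0.00409168]
-1 (array([145, 211, 189, 183, 159, 137,  48,   0,   0,   0,   0,   0,   0,
         0]), array([-3.0000000e-02, -2.5000000e-02, -2.0000000e-02, -1.5000000e-02,
       -1.0000000e-02, -5.0000000e-03,  6.9388939e-18,  5.0000000e-03,
        1.0000000e-02,  1.5000000e-02,  2.0000000e-02,  2.5000000e-02,
        3.0000000e-02,  3.5000000e-02,  4.0000000e-02])) [0.00279636 0.00306387 0.00319467 0.00320654 0.00321334 0.00348831
 0.00376707 0.0039251 ]
```

View pics/w3.png

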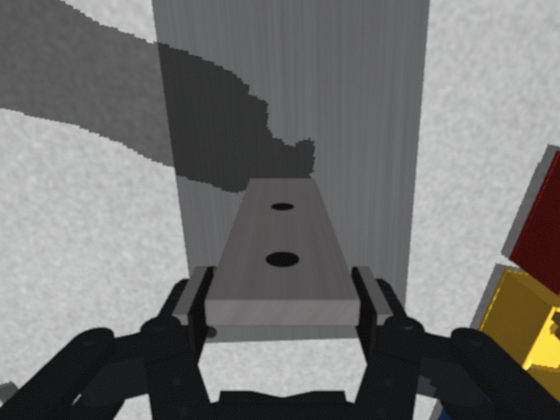

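```bash
python3 -m creep '{"hand":[66,66,66,66,66],"delta_pos":[[0,0,0],[0,0,0],[0,0,-0.004],[0,0,-0.0035],[0,0,0]],"turn":[0,0,0,0,0]}' 20
python3 -m creep '{"hand":[63,60,57,57,57],"delta_pos":[[0,0,0],[0,0,0],[0,0,0],[0,0,0],[0,0,0]],"turn":[0,0,0,0,0]}' 25
python3 - <<'E'
import numpy as np
r=.193
f=lambda t:np.array([r*np.sin(t)-.006*np.cos(t),-(r*np.cos(t)+.006*np.sin(t))])
for a in range(0,90,5): print(a,((f(np.radians(a+5))-f(np.radians(a)))/4).round(4), f(np.radians(a+5)).round(4))
from h import *
s=st()
im=shot('wrist','w4'); W=cloud(im)
E
```

```text
clock: 8.13
tcp_pos: [0.5694, -0.015, 0.2069]
orientation: [0.0, 0.634, 0.773, 0.0]
wrist_force: [0.9, -0.0, -1.1]
finger_gap: 0.0661
clock: 8.55
tcp_pos: [0.5695, -0.0149, 0.2067]
orientation: [0.0, 0.634, 0.773, 0.0]
wrist_force: [1.6, 0.6, 2.7]
finger_gap: 0.0589
0 [0.0042 0.0001] [ 0.0108 -0.1928]
5 [0.0042 0.0004] [ 0.0276 -0.1911]
10 [0.0041 0.0008] [ 0.0442 -0.188 ]
15 [0.0041 0.0011] [ 0.0604 -0.1834]
20 [0.0039 0.0015] [ 0.0761 -0.1775]
25 [0.0038 0.0018] [ 0.0913 -0.1701]
30 [0.0036 0.0022] [ 0.1058 -0.1615]
35 [0.0034 0.0025] [ 0.1195 -0.1517]
40 [0.0032 0.0027] [ 0.1322 -0.1407]
45 [0.0029 0.003 ] [ 0.144  -0.1287]
50 [0.0027 0.0033] [ 0.1547 -0.1156]
55 [0.0024 0.0035] [ 0.1641 -0.1017]
60 [0.0021 0.0037] [ 0.1724 -0.087 ]
65 [0.0017 0.0038] [ 0.1793 -0.0716]
70 [0.0014 0.004 ] [ 0.1849 -0.0557]
75 [0.001  0.0041] [ 0.189  -0.0394]
80 [0.0007 0.0042] [ 0.1917 -0.0228]
85 [0.0003 0.0042] [ 0.193 -0.006]
{'clock': 8.55, 'tcp_pos': [0.5695, -0.0149, 0.2067], 'orientation': [0.0004, 0.6341, 0.7732, 0.0003], 'wrist_force': [1.6088, 0.5934, 2.6902], 'finger_gap': 0.0589, 'joint_pos': [-0.1672, 0.3143, -0.04, 1.2155, 0.0002, 1.2065]}
```

View pics/w4.png

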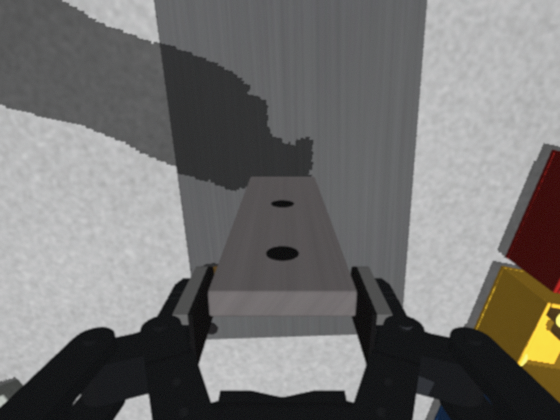

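```bash

python3 -m creep '{"hand":[57,57,57,57,57],"delta_pos":[[0.0042,0,0.0001],[0.0042,0,0.0001],[0.0042,0,0.0001],[0.0042,0,0.0001],[0.0042,0,0.0001]],"turn":[0,0,0,0,0]}'
python3 -m creep '{"hand":[57,57,57,57,57],"delta_pos":[[0.0042,0,0.0003],[0.0042,0,0.0004],[0.0042,0,0.0004],[0.0042,0,0.0004],[0.0042,0,0.0005]],"turn":[0,0,0,0,0]}'
python3 -m creep '{"hand":[57,57,57,57,57],"delta_pos":[[0.0041,0,0.0007],[0.0041,0,0.0008],[0.0041,0,0.0008],[0.0041,0,0.0008],[0.0041,0,0.0009]],"turn":[0,0,0,0,0]}'
python3 - <<'E'
from h import *
st()
shot('wrist','w5'); im=shot('scene'); cv2.imwrite('pics/s5.png',cv2.resize(im['pixels'][150:330,190:400,::-1],None,fx=3.3,fy=3.3,interpolation=cv2.INTER_CUBIC))
E
```

```text
clock: 9.02
tcp_pos: [0.5661, 0.0018, 0.2061]
orientation: [0.0, 0.634, 0.773, 0.0]
wrist_force: [0.5, -0.8, 3.9]
finger_gap: 0.0593
clock: 9.43
tcp_pos: [0.5626, 0.0185, 0.2042]
orientation: [-0.0, 0.634, 0.773, 0.0]
wrist_force: [0.6, -0.7, 4.4]
finger_gap: 0.059
clock: 9.85
tcp_pos: [0.5593, 0.0345, 0.201]
orientation: [-0.0, 0.634, 0.773, 0.0]
wrist_force: [0.8, -0.0, 3.9]
finger_gap: 0.0591
{'clock': 9.85, 'tcp_pos': [0.5593, 0.0345, 0.201], 'orientation': [-0.0001, 0.6341, 0.7733, 0.0001], 'wrist_force': [0.7883, -0.0197, 3.8829], 'finger_gap': 0.0591, 'joint_pos': [-0.0818, 0.2998, -0.0742, 1.1969, 0.0003, 1.2919]}
```

View pics/s5.png

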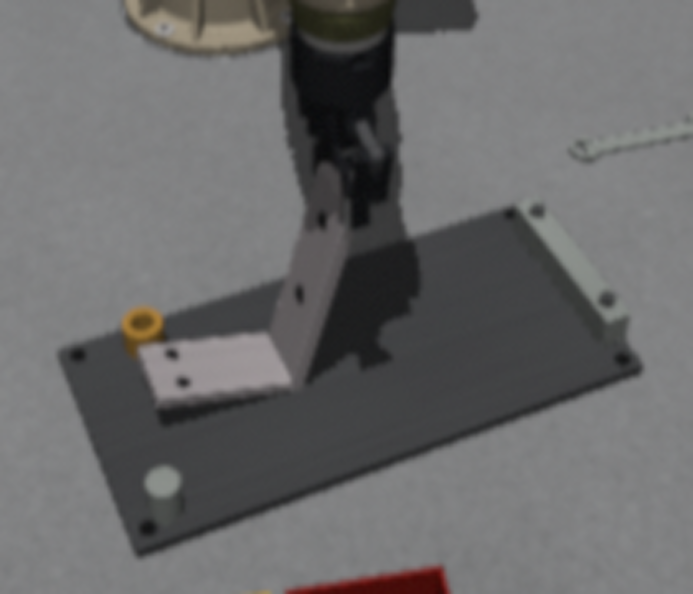

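View pics/w5.png

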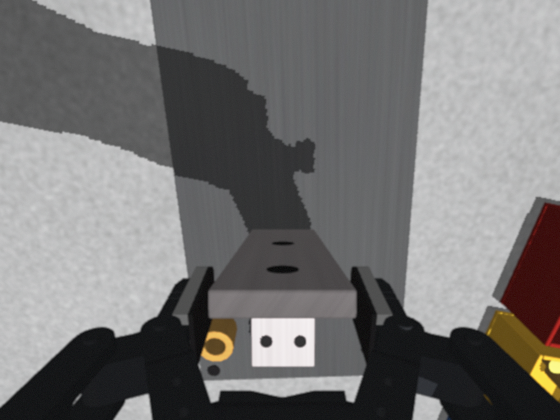

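The bracket leans about 15° in the grip, and its heel is pressed lightly on the plate. The wrist force is +4 N upward. I'll keep following the arc.

```bash

python3 -m creep '{"hand":[57,57,57,57,57],"delta_pos":[[0.0041,0,0.0010],[0.0041,0,0.0011],[0.0041,0,0.0011],[0.0041,0,0.0011],[0.0041,0,0.0012]],"turn":[0,0,0,0,0]}'
python3 -m creep '{"hand":[57,57,57,57,57],"delta_pos":[[0.0040,0,0.0013],[0.0039,0,0.0015],[0.0039,0,0.0015],[0.0039,0,0.0015],[0.0038,0,0.0017]],"turn":[0,0,0,0,0]}'
python3 -m creep '{"hand":[57,57,57,57,57],"delta_pos":[[0.0038,0,0.0017],[0.0038,0,0.0018],[0.0038,0,0.0018],[0.0038,0,0.0018],[0.0037,0,0.0019]],"turn":[0,0,0,0,0]}'
python3 -m creep '{"hand":[57,57,57,57,57],"delta_pos":[[0.0037,0,0.0021],[0.0036,0,0.0022],[0.0036,0,0.0022],[0.0036,0,0.0022],[0.0035,0,0.0023]],"turn":[0,0,0,0,0]}'
python3 - <<'E'
from h import *
st()
shot('wrist','w6'); im=shot('scene'); cv2.imwrite('pics/s6.png',cv2.resize(im['pixels'][150:330,190:400,::-1],None,fx=3.3,fy=3.3,interpolation=cv2.INTER_CUBIC))
E
```

```text
clock: 10.37
tcp_pos: [0.556, 0.0505, 0.1964]
orientation: [-0.0, 0.634, 0.773, -0.0]
wrist_force: [1.2, -0.1, 4.1]
finger_gap: 0.0595
clock: 10.78
tcp_pos: [0.553, 0.0659, 0.1905]
orientation: [-0.0, 0.634, 0.773, 0.0]
wrist_force: [-0.0, 1.2, 4.9]
finger_gap: 0.0591
clock: 11.2
tcp_pos: [0.5501, 0.0807, 0.1834]
orientation: [-0.0, 0.634, 0.773, 0.0]
wrist_force: [-0.3, 0.9, 3.7]
finger_gap: 0.0593
clock: 11.62
tcp_pos: [0.5473, 0.0951, 0.1747]
orientation: [-0.0, 0.634, 0.773, 0.0]
wrist_force: [-0.7, 2.8, 5.9]
finger_gap: 0.0594
{'clock': 11.6167, 'tcp_pos': [0.5473, 0.0951, 0.1747], 'orientation': [-0.0002, 0.634, 0.7733, 0.0004], 'wrist_force': [-0.6918, 2.843, 5.8946], 'finger_gap': 0.0594, 'joint_pos': [0.027, 0.304, -0.1345, 1.1321, 0.0009, 1.4005]}
```

View pics/s6.png

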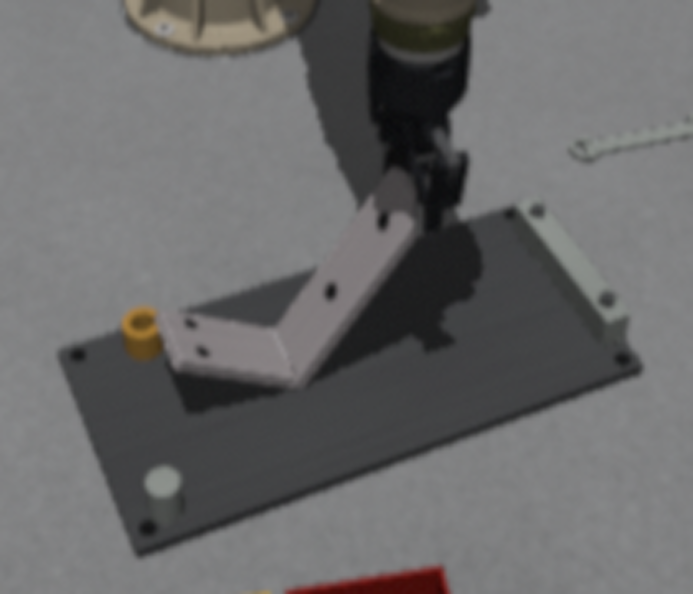

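```bash

python3 -m creep '{"hand":[57,57,57,57,57],"delta_pos":[[0.0035,0,0.0024],[0.0034,0,0.0024],[0.0034,0,0.0025],[0.0034,0,0.0025],[0.0033,0,0.0026]],"turn":[0,0,0,0,0]}'
python3 -m creep '{"hand":[57,57,57,57,57],"delta_pos":[[0.0033,0,0.0026],[0.0032,0,0.0027],[0.0032,0,0.0027],[0.0032,0,0.0027],[0.0031,0,0.0028]],"turn":[0,0,0,0,0]}'
python3 -m creep '{"hand":[57,57,57,57,57],"delta_pos":[[0.0030,0,0.0029],[0.0029,0,0.0030],[0.0029,0,0.0030],[0.0029,0,0.0030],[0.0028,0,0.0031]],"turn":[0,0,0,0,0]}'
python3 -m creep '{"hand":[57,57,57,57,57],"delta_pos":[[0.0028,0,0.0032],[0.0027,0,0.0033],[0.0027,0,0.0033],[0.0027,0,0.0033],[0.0026,0,0.0034]],"turn":[0,0,0,0,0]}'
python3 -m creep '{"hand":[57,57,57,57,57],"delta_pos":[[0.0025,0,0.0034],[0.0024,0,0.0035],[0.0024,0,0.0035],[0.0024,0,0.0035],[0.0023,0,0.0036]],"turn":[0,0,0,0,0]}'
python3 - <<'E'
from h import *
st()
shot('wrist','w7'); im=shot('scene'); cv2.imwrite('pics/s7.png',cv2.resize(im['pixels'][150:330,190:400,::-1],None,fx=3.3,fy=3.3,interpolation=cv2.INTER_CUBIC))
E
```

```text
clock: 12.13
tcp_pos: [0.5446, 0.1085, 0.1648]
orientation: [-0.0, 0.634, 0.773, 0.001]
wrist_force: [-0.5, 3.9, 5.5]
finger_gap: 0.0594
clock: 12.55
tcp_pos: [0.5421, 0.1211, 0.1539]
orientation: [-0.0, 0.634, 0.773, 0.0]
wrist_force: [0.1, 3.0, 5.2]
finger_gap: 0.0591
clock: 12.97
tcp_pos: [0.5398, 0.1326, 0.1418]
orientation: [-0.0, 0.634, 0.773, 0.001]
wrist_force: [-0.4, 4.9, 4.8]
finger_gap: 0.0591
clock: 13.38
tcp_pos: [0.5376, 0.1425, 0.1284]
orientation: [-0.0, 0.634, 0.773, -0.0]
wrist_force: [-0.7, 3.5, 3.7]
finger_gap: 0.0591
clock: 13.8
tcp_pos: [0.5358, 0.1517, 0.1143]
orientation: [-0.0, 0.634, 0.773, -0.0]
wrist_force: [-0.1, 4.4, 2.9]
finger_gap: 0.0596
{'clock': 13.8, 'tcp_pos': [0.5358, 0.1517, 0.1143], 'orientation': [-0.0001, 0.6342, 0.7732, -0.0002], 'wrist_force': [-0.0795, 4.442, 2.8828], 'finger_gap': 0.0596, 'joint_pos': [0.1319, 0.3493, -0.2265, 0.9953, -0.0001, 1.5058]}
```

View pics/s7.png

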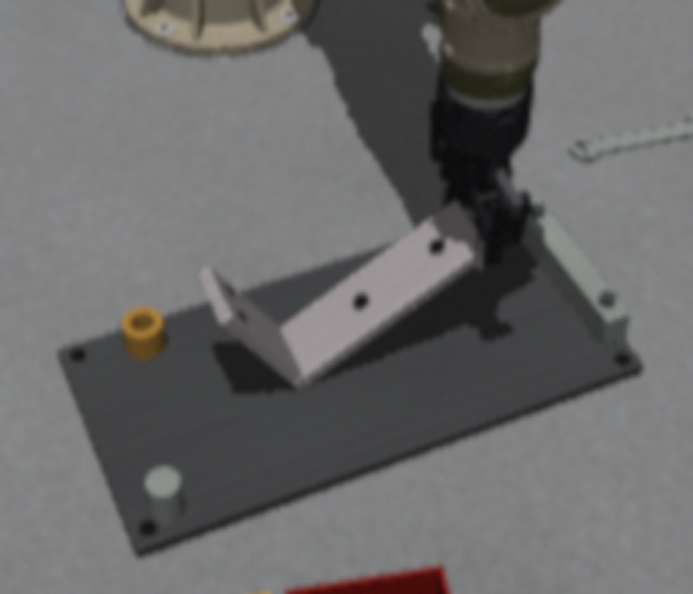

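View pics/w7.png

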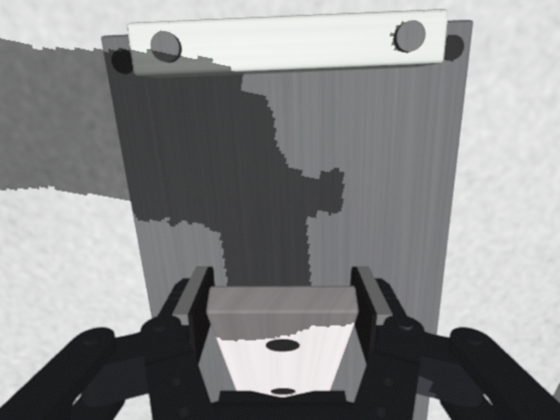

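```bash

python3 -m creep '{"hand":[57,57,57,57,57],"delta_pos":[[0.0022,0,0.0036],[0.0021,0,0.0037],[0.0021,0,0.0037],[0.0021,0,0.0037],[0.0020,0,0.0038]],"turn":[0,0,0,0,0]}'
python3 -m creep '{"hand":[57,57,57,57,57],"delta_pos":[[0.0018,0,0.0038],[0.0017,0,0.0038],[0.0017,0,0.0038],[0.0017,0,0.0038],[0.0016,0,0.0038]],"turn":[0,0,0,0,0]}'
python3 -m creep '{"hand":[57,57,57,57,57],"delta_pos":[[0.0015,0,0.0040],[0.0014,0,0.0040],[0.0014,0,0.0040],[0.0014,0,0.0040],[0.0013,0,0.0040]],"turn":[0,0,0,0,0]}'
python3 -m creep '{"hand":[57,57,57,57,57],"delta_pos":[[0.0011,0,0.0041],[0.0010,0,0.0041],[0.0010,0,0.0041],[0.0010,0,0.0041],[0.0009,0,0.0041]],"turn":[0,0,0,0,0]}'
python3 -m creep '{"hand":[57,57,57,57,57],"delta_pos":[[0.0008,0,0.0035],[0.0007,0,0.0030],[0.0007,0,0.0025],[0.0003,0,0.0020],[0.0002,0,0.0020]],"turn":[0,0,0,0,0]}'
python3 - <<'E'
from h import *
st()
shot('wrist','w8'); im=shot('scene'); cv2.imwrite('pics/s8.png',cv2.resize(im['pixels'][150:330,190:400,::-1],None,fx=3.3,fy=3.3,interpolation=cv2.INTER_CUBIC))
W=cloud(im).reshape(-1,3); h=np.array([.5682,-.0088]); b=np.array([-.196,.981]); n=np.array([.981,.196])
x=(W[:,:2]-h)@b; y=(W[:,:2]-h)@n
for a in range(20,180,20):
    m=(abs(x-a/1000)<.006)&(abs(y)<.025)&(W[:,2]>.02); print(a,m.sum(),np.median(W[m,2]).round(4))
E
```

```text
clock: 14.32
tcp_pos: [0.5342, 0.16, 0.0996]
orientation: [-0.0, 0.634, 0.773, -0.0]
wrist_force: [-0.0, 2.4, 1.5]
finger_gap: 0.0592
clock: 14.73
tcp_pos: [0.5329, 0.1667, 0.0844]
orientation: [-0.0, 0.634, 0.773, -0.0]
wrist_force: [-0.2, 3.3, 1.5]
finger_gap: 0.0591
clock: 15.15
tcp_pos: [0.5318, 0.1721, 0.0684]
orientation: [-0.0, 0.634, 0.773, -0.0]
wrist_force: [-0.5, 3.1, 0.2]
finger_gap: 0.0594
clock: 15.57
tcp_pos: [0.531, 0.176, 0.052]
orientation: [-0.0, 0.634, 0.773, -0.0]
wrist_force: [-0.2, 3.1, 1.1]
finger_gap: 0.059
clock: 15.98
tcp_pos: [0.5306, 0.1781, 0.0418]
orientation: [-0.0, 0.634, 0.773, -0.0]
wrist_force: [-0.5, 1.8, 0.6]
finger_gap: 0.0593
{'clock': 15.9833, 'tcp_pos': [0.5306, 0.1781, 0.0418], 'orientation': [-0.0, 0.6342, 0.7732, -0.0], 'wrist_force': [-0.5394, 1.7517, 0.6149], 'finger_gap': 0.0593, 'joint_pos': [0.1804, 0.4244, -0.313, 0.8334, 0.0, 1.5543]}
20 53 0.0321
40 57 0.0341
60 58 0.0377
80 55 0.0401
100 58 0.0429
120 60 0.0451
140 404 0.4752
160 790 0.2793
```

View pics/s8.png

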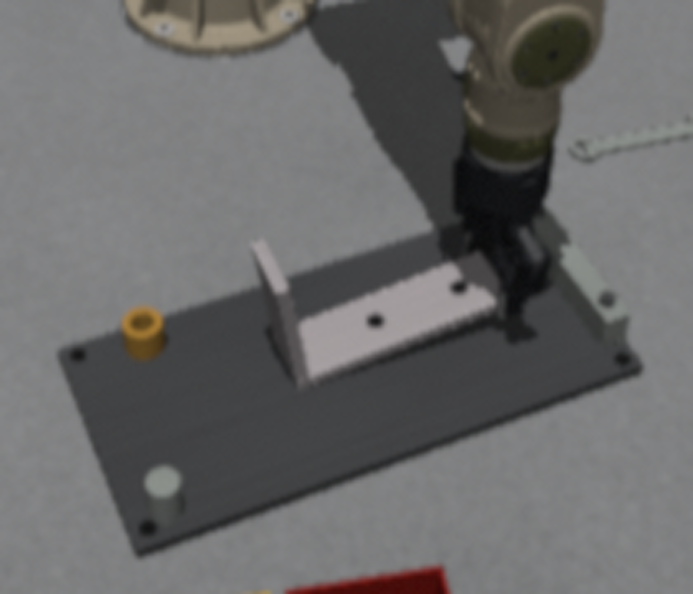

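```bash

python3 -m creep '{"hand":[57,57,57,57,57],"delta_pos":[[0.0002,0,0.0025],[0.0002,0,0.0025],[0.0002,0,0.0025],[0.0002,0,0.0025],[0.0001,0,0.0025]],"turn":[0,0,0,0,0]}'
python3 -m creep '{"hand":[57,57,57,57,57],"delta_pos":[[0.0001,0,0.0020],[0.0001,0,0.0020],[0,0,0.0015],[0,0,0.0015],[0,0,0.0010]],"turn":[0,0,0,0,0]}'
python3 -m creep '{"hand":[57,57,57,57,57],"delta_pos":[[0,0,0.001],[0,0,0.001],[0,0,0.001],[0,0,0.001],[0,0,0.001]],"turn":[0,0,0,0,0]}'
cat > flat.py <<'E'
from h import *
st()
shot('wrist','wf')
for c in('scene','top'):
    im=shot(c)
    W=cloud(im).reshape(-1,3); h=np.array([.5682,-.0088]); b=np.array([-.196,.981]); n=np.array([.981,.196])
    x=(W[:,:2]-h)@b; y=(W[:,:2]-h)@n
    o=[]
    for a in range(20,140,20):
        m=(abs(x-a/1000)<.006)&(abs(y)<.025)&(W[:,2]>.02)&(W[:,2]<.06); o.append((a,int(m.sum()),np.median(W[m,2]).round(4)))
    print(c,o)
    if c=='scene': cv2.imwrite('pics/sf.png',cv2.resize(im['pixels'][150:330,190:400,::-1],None,fx=3.3,fy=3.3,interpolation=cv2.INTER_CUBIC))
E
python3 flat.py
```

```text
clock: 16.5
tcp_pos: [0.5306, 0.1789, 0.0318]
orientation: [-0.0, 0.634, 0.773, 0.0]
wrist_force: [0.3, 3.5, -0.9]
finger_gap: 0.0592
clock: 16.92
tcp_pos: [0.5305, 0.179, 0.0254]
orientation: [-0.0, 0.634, 0.773, 0.0]
wrist_force: [-0.7, 2.0, -0.1]
finger_gap: 0.0593
clock: 17.33
tcp_pos: [0.5305, 0.179, 0.0215]
orientation: [-0.0, 0.634, 0.773, 0.0]
wrist_force: [-0.7, 1.6, 0.0]
finger_gap: 0.0594
{'clock': 17.3333, 'tcp_pos': [0.5305, 0.179, 0.0215], 'orientation': [-0.0, 0.6341, 0.7732, 0.0001], 'wrist_force': [-0.7422, 1.6089, 0.0412], 'finger_gap': 0.0594, 'joint_pos': [0.182, 0.4479, -0.3348, 0.7881, 0.0001, 1.5558]}
scene [(20, 43, np.float64(0.0293)), (40, 60, np.float64(0.0301)), (60, 58, np.float64(0.0305)), (80, 57, np.float64(0.0312)), (100, 57, np.float64(0.032)), (120, 59, np.float64(0.0322))]
top [(20, 82, np.float64(0.0279)), (40, 80, np.float64(0.0291)), (60, 80, np.float64(0.0291)), (80, 80, np.float64(0.0301)), (100, 80, np.float64(0.0304)), (120, 80, np.float64(0.0311))]
```

View pics/wf.png

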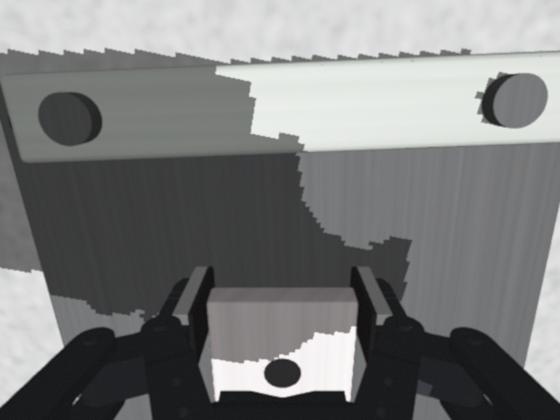

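```bash

python3 -m creep '{"hand":[57,57,57,57,57],"delta_pos":[[0,0,0.0006],[0,0,0.0006],[0,0,0.0006],[0,0,0.0006],[0,0,0.0006]],"turn":[0,0,0,0,0]}'
python3 -m creep '{"hand":[57,57,57,57,57],"delta_pos":[[0,0,0.0006],[0,0,0.0006],[0,0,0],[0,0,0],[0,0,0]],"turn":[0,0,0,0,0]}'
python3 flat.py
```

```text
clock: 17.9
tcp_pos: [0.5306, 0.179, 0.0211]
orientation: [0.0, 0.634, 0.773, 0.0]
wrist_force: [-6.6, 0.7, 19.4]
finger_gap: 0.0592
clock: 18.32
tcp_pos: [0.5306, 0.179, 0.0211]
orientation: [0.001, 0.634, 0.773, 0.0]
wrist_force: [-7.5, 0.8, 21.5]
finger_gap: 0.0592
{'clock': 18.3167, 'tcp_pos': [0.5306, 0.179, 0.0211], 'orientation': [0.0005, 0.6341, 0.7732, 0.0005], 'wrist_force': [-7.4762, 0.8443, 21.5075], 'finger_gap': 0.0592, 'joint_pos': [0.1821, 0.4476, -0.3364, 0.7853, -0.0002, 1.5559]}
scene [(20, 40, np.float64(0.0301)), (40, 55, np.float64(0.0299)), (60, 61, np.float64(0.0309)), (80, 56, np.float64(0.0305)), (100, 57, np.float64(0.0317)), (120, 55, np.float64(0.0326))]
top [(20, 82, np.float64(0.0278)), (40, 80, np.float64(0.0286)), (60, 78, np.float64(0.0291)), (80, 81, np.float64(0.0298)), (100, 81, np.float64(0.0305)), (120, 80, np.float64(0.031))]
```

The pads slipped on the way down, so the fingertips are on the plate (21 N) while the leg end is still about 5–6 mm up. I don't want to drop it from there. I'll rotate it back up the arc to below the tipping angle, regrip nearer the tips, and lower it again.

```bash
python3 - <<'E'
import numpy as np
f=lambda t,r:np.array([r*np.sin(t)-.006*np.cos(t),-(r*np.cos(t)+.006*np.sin(t))])
a=np.radians
for t in range(88,13,-10): print(t,((f(a(t-10),.193)-f(a(t),.193))/4).round(4), ((f(a(t-5),.193)-f(a(t),.193))/4*2.5/2.5).round(4))
E
python3 -m creep '{"hand":[57,57,57,57,57],"delta_pos":[[0,0,-0.002],[0,0,-0.002],[0,0,-0.0015],[0,0,-0.001],[0,0,-0.001]],"turn":[0,0,0,0,0]}' 20
python3 flat.py
```

```text
88 [-0.0013 -0.0083] [-0.0005 -0.0042]
78 [-0.0027 -0.008 ] [-0.0012 -0.004 ]
68 [-0.0041 -0.0074] [-0.0019 -0.0038]
58 [-0.0053 -0.0066] [-0.0025 -0.0034]
48 [-0.0063 -0.0055] [-0.003  -0.0029]
38 [-0.0072 -0.0044] [-0.0035 -0.0023]
28 [-0.0078 -0.003 ] [-0.0039 -0.0017]
18 [-0.0083 -0.0016] [-0.0041 -0.001 ]
clock: 18.88
tcp_pos: [0.5305, 0.1788, 0.024]
orientation: [0.0, 0.634, 0.773, -0.0]
wrist_force: [0.4, 1.2, -0.5]
finger_gap: 0.0594
{'clock': 18.8833, 'tcp_pos': [0.5305, 0.1788, 0.024], 'orientation': [0.0, 0.6342, 0.7732, -0.0002], 'wrist_force': [0.4199, 1.1669, -0.4624], 'finger_gap': 0.0594, 'joint_pos': [0.1818, 0.4452, -0.332, 0.7939, -0.0003, 1.5557]}
scene [(20, 42, np.float64(0.0296)), (40, 58, np.float64(0.0306)), (60, 53, np.float64(0.0314)), (80, 54, np.float64(0.0326)), (100, 53, np.float64(0.033)), (120, 50, np.float64(0.0346))]
top [(20, 83, np.float64(0.0284)), (40, 81, np.float64(0.0292)), (60, 79, np.float64(0.0305)), (80, 82, np.float64(0.0311)), (100, 81, np.float64(0.0325)), (120, 81, np.float64(0.0326))]
```

```bash

python3 -m creep '{"hand":[57,57,57,57,57],"delta_pos":[[-0.0006,0,-0.006],[-0.0010,0,-0.0083],[-0.0013,0,-0.0083],[-0.0016,0,-0.0082],[-0.0020,0,-0.0082]],"turn":[0,0,0,0,0]}'
python3 -m creep '{"hand":[57,57,57,57,57],"delta_pos":[[-0.0022,0,-0.0081],[-0.0024,0,-0.0081],[-0.0027,0,-0.0080],[-0.0030,0,-0.0079],[-0.0033,0,-0.0078]],"turn":[0,0,0,0,0]}'
python3 -m creep '{"hand":[57,57,57,57,57],"delta_pos":[[-0.0036,0,-0.0077],[-0.0039,0,-0.0076],[-0.0041,0,-0.0074],[-0.0043,0,-0.0073],[-0.0046,0,-0.0071]],"turn":[0,0,0,0,0]}'
python3 -m creep '{"hand":[57,57,57,57,57],"delta_pos":[[-0.0048,0,-0.0069],[-0.0050,0,-0.0068],[-0.0053,0,-0.0066],[-0.0055,0,-0.0064],[-0.0057,0,-0.0062]],"turn":[0,0,0,0,0]}'
python3 - <<'E'
from h import *
st()
shot('wrist','w9'); im=shot('scene'); cv2.imwrite('pics/s9.png',cv2.resize(im['pixels'][150:330,190:400,::-1],None,fx=3.3,fy=3.3,interpolation=cv2.INTER_CUBIC))
E
```

```text
clock: 19.45
tcp_pos: [0.5313, 0.1736, 0.0562]
orientation: [-0.0, 0.634, 0.773, -0.0]
wrist_force: [-0.0, -1.0, -3.1]
finger_gap: 0.059
clock: 19.87
tcp_pos: [0.5337, 0.163, 0.088]
orientation: [0.0, 0.634, 0.773, 0.0]
wrist_force: [-0.0, -0.4, -2.9]
finger_gap: 0.0593
clock: 20.28
tcp_pos: [0.5369, 0.1468, 0.1176]
orientation: [-0.0, 0.634, 0.773, 0.0]
wrist_force: [0.9, 0.0, -3.0]
finger_gap: 0.0594
clock: 20.7
tcp_pos: [0.541, 0.1261, 0.1438]
orientation: [-0.0, 0.634, 0.773, 0.0]
wrist_force: [-0.4, -0.1, -4.0]
finger_gap: 0.0593
{'clock': 20.7, 'tcp_pos': [0.541, 0.1261, 0.1438], 'orientation': [-0.0, 0.6341, 0.7732, 0.0], 'wrist_force': [-0.3835, -0.0576, -3.9744], 'finger_gap': 0.0593, 'joint_pos': [0.0844, 0.3241, -0.1854, 1.0613, 0.0001, 1.4581]}
```

View pics/s9.png

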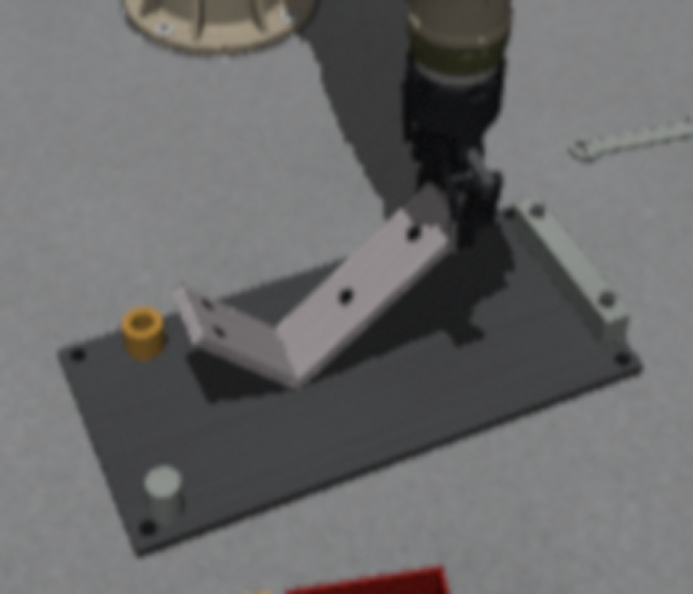

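View pics/w9.png

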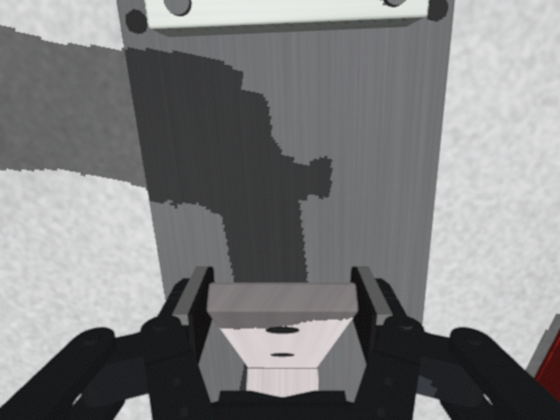

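```bash

python3 -m creep '{"hand":[57,57,57,57,57],"delta_pos":[[-0.0059,0,-0.0055],[-0.0061,0,-0.0053],[-0.0063,0,-0.0051],[-0.0065,0,-0.0049],[-0.0067,0,-0.0047]],"turn":[0,0,0,0,0]}'
python3 -m creep '{"hand":[57,57,57,57,57],"delta_pos":[[-0.0069,0,-0.0046],[-0.0070,0,-0.0044],[-0.0072,0,-0.0042],[-0.0073,0,-0.0039],[-0.0075,0,-0.0036]],"turn":[0,0,0,0,0]}'
python3 -m creep '{"hand":[57,57,57,57,57],"delta_pos":[[-0.0076,0,-0.0033],[-0.0077,0,-0.0030],[-0.0078,0,-0.0028],[-0.0079,0,-0.0026],[-0.0080,0,-0.0024]],"turn":[0,0,0,0,0]}'
python3 - <<'E'
from h import *
st()
shot('wrist','w10'); im=shot('scene'); cv2.imwrite('pics/s10.png',cv2.resize(im['pixels'][150:330,190:400,::-1],None,fx=3.3,fy=3.3,interpolation=cv2.INTER_CUBIC))
E
```

```text
clock: 21.22
tcp_pos: [0.5461, 0.1016, 0.1645]
orientation: [-0.0, 0.634, 0.773, 0.0]
wrist_force: [-0.8, 2.2, 1.1]
finger_gap: 0.0591
clock: 21.63
tcp_pos: [0.5518, 0.0733, 0.1812]
orientation: [0.0, 0.634, 0.773, 0.001]
wrist_force: [-1.0, 4.0, 4.9]
finger_gap: 0.0593
clock: 22.05
tcp_pos: [0.5583, 0.0426, 0.193]
orientation: [0.001, 0.634, 0.773, 0.001]
wrist_force: [-2.1, 3.1, 7.3]
finger_gap: 0.0595
{'clock': 22.05, 'tcp_pos': [0.5583, 0.0426, 0.193], 'orientation': [0.0007, 0.6341, 0.7733, 0.0008], 'wrist_force': [-2.1048, 3.0847, 7.2575], 'finger_gap': 0.0595, 'joint_pos': [-0.0675, 0.301, -0.0925, 1.1752, 0.0005, 1.3061]}
```

View pics/s10.png

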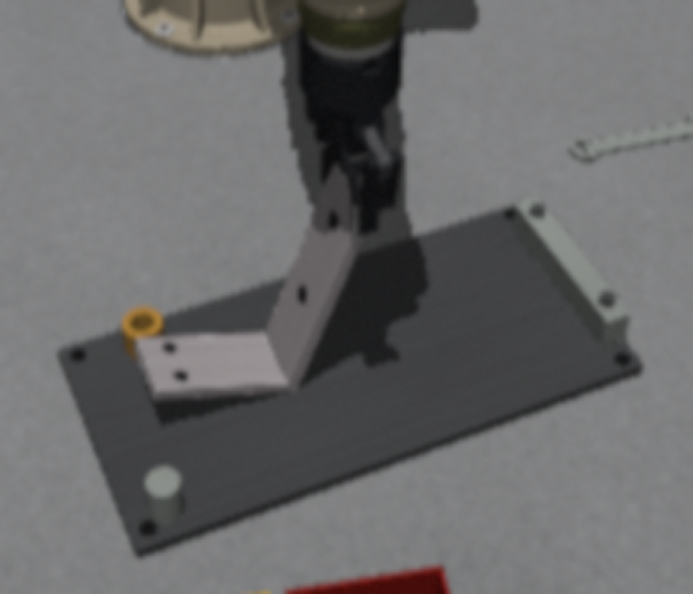

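View pics/w10.png

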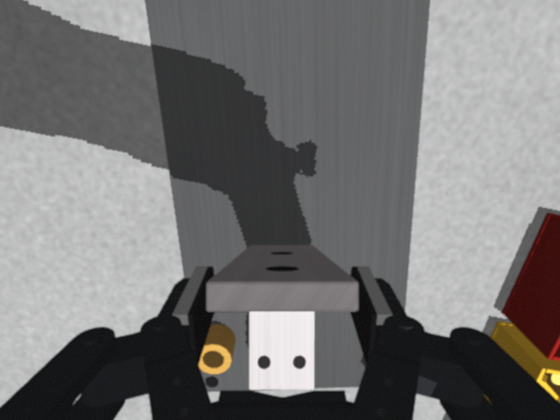

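```bash

python3 -m creep '{"hand":[57,57,57,57,57],"delta_pos":[[-0.0080,0,-0.0026],[-0.0080,0,-0.0022],[-0.0080,0,-0.0019],[-0.0080,0,-0.0016],[-0.0080,0,-0.0013]],"turn":[0,0,0,0,0]}'
python3 -m creep '{"hand":[57,57,57,57,57],"delta_pos":[[-0.0070,0,-0.0006],[-0.0070,0,-0.0004],[-0.0060,0,-0.0002],[-0.0045,0,0],[-0.0030,0,0]],"turn":[0,0,0,0,0]}'
python3 -m creep '{"hand":[57,57,57,57,57],"delta_pos":[[-0.0020,0,0],[-0.0020,0,0],[-0.0015,0,0],[0,0,0],[0,0,0]],"turn":[0,0,0,0,0]}'
python3 - <<'E'
from h import *
st()
shot('wrist','w11'); im=shot('scene'); cv2.imwrite('pics/s11.png',cv2.resize(im['pixels'][150:330,190:400,::-1],None,fx=3.3,fy=3.3,interpolation=cv2.INTER_CUBIC))
V=cloud(im).reshape(-1,3)
m=(V[:,0]>.4)&(V[:,0]<.8)&(V[:,1]>-.17)&(V[:,1]<.0)&(V[:,2]>.022)&(V[:,2]<.05)
h=np.array([.5682,-.0088]); b=np.array([-.196,.981]); n=np.array([.981,.196])
x=(V[:,:2]-h)@b; y=(V[:,:2]-h)@n
for a in range(-120,-20,20):
    q=(abs(x-a/1000)<.006)&(abs(y)<.025)&m; print(a,q.sum(),np.median(V[q,2]).round(4))
E
```

```text
clock: 22.57
tcp_pos: [0.5643, 0.0106, 0.1998]
orientation: [0.001, 0.634, 0.773, 0.0]
wrist_force: [-0.8, 1.6, 5.1]
finger_gap: 0.0591
clock: 22.98
tcp_pos: [0.5689, -0.0114, 0.2013]
orientation: [0.001, 0.634, 0.773, 0.0]
wrist_force: [-1.1, 1.0, 10.2]
finger_gap: 0.0592
clock: 23.4
tcp_pos: [0.5697, -0.0155, 0.2012]
orientation: [0.001, 0.634, 0.773, 0.0]
wrist_force: [-0.8, 0.2, 7.5]
finger_gap: 0.0589
{'clock': 23.4, 'tcp_pos': [0.5697, -0.0155, 0.2012], 'orientation': [0.0011, 0.6345, 0.773, 0.0], 'wrist_force': [-0.7966, 0.1561, 7.4515], 'finger_gap': 0.0589, 'joint_pos': [-0.1675, 0.3162, -0.0508, 1.2018, -0.0011, 1.2071]}
-120 62 0.0343
-100 63 0.0336
-80 59 0.0325
-60 61 0.0315
-40 59 0.0303
```

View pics/s11.png

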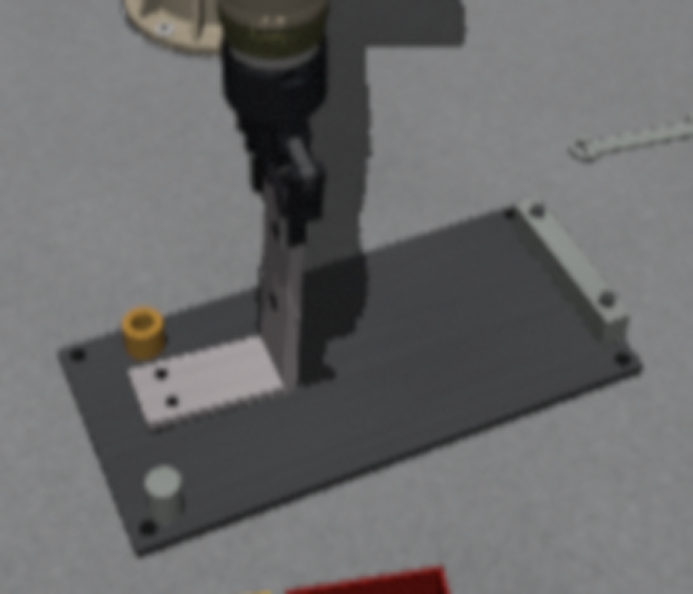

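View pics/w11.png

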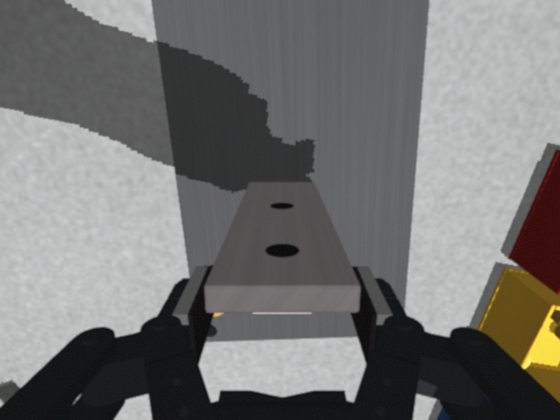

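```bash
cat > foot.py <<'E'
from h import *
st()
im=shot('wrist','w12')
for c in('scene','top'):
    im=shot(c); V=cloud(im).reshape(-1,3); C=im['pixels'].reshape(-1,3).astype(int)
    m=(V[:,0]>.4)&(V[:,0]<.8)&(V[:,1]>-.17)&(V[:,1]<.0)&(V[:,2]>.022)&(V[:,2]<.05)
    h=np.array([.5682,-.0088]); b=np.array([-.196,.981]); n=np.array([.981,.196])
    x=(V[:,:2]-h)@b; y=(V[:,:2]-h)@n
    print(c,[np.median(V[(abs(x-a/1000)<.006)&(abs(y)<.025)&m,2]).round(4) for a in range(-120,-20,20)])
    f=m&(V[:,2]<.034)&(C.sum(1)>300)&(x<-.012)&(abs(y)<.05)
    print(f.sum(),cv2.minAreaRect(V[f][:,:2].astype(np.float32)*1000), 'x range',x[f].min(),x[f].max(),'y',y[f].min(),y[f].max())
E
python3 -m creep '{"hand":[57,57,57,57,57],"delta_pos":[[-0.0020,0,0],[-0.0030,0,0],[-0.0025,0,0],[-0.0015,0,0],[-0.0010,0,0]],"turn":[0,0,0,0,0]}'
python3 foot.py
```

```text
clock: 23.92
tcp_pos: [0.5712, -0.0234, 0.2011]
orientation: [0.001, 0.634, 0.773, -0.0]
wrist_force: [-2.2, 1.6, 7.0]
finger_gap: 0.0594
{'clock': 23.9167, 'tcp_pos': [0.5712, -0.0234, 0.2011], 'orientation': [0.0011, 0.6345, 0.7729, -0.0], 'wrist_force': [-2.1531, 1.6113, 7.0306], 'finger_gap': 0.0594, 'joint_pos': [-0.1808, 0.3199, -0.046, 1.2031, -0.0011, 1.1938]}
scene [np.float64(0.0302), np.float64(0.0295), np.float64(0.0294), np.float64(0.0286), np.float64(0.0285)]
744 ((583.4555053710938, -82.93647003173828), (65.20826721191406, 119.3331298828125), 10.212859153747559) x range -0.1349535521466133 -0.0160110184092678 y -0.03298025064161612 0.03319466070003684
top [np.float64(nan), np.float64(nan), np.float64(nan), np.float64(nan), np.float64(nan)]
  return _methods._mean(a, axis=axis, dtype=dtype,
  ret = ret.dtype.type(ret / rcount)
Traceback (most recent call last):
  File "foot.py", line 11, in <module>
    print(f.sum(),cv2.minAreaRect(V[f][:,:2].astype(np.float32)*1000), 'x range',x[f].min(),x[f].max(),'y',y[f].min(),y[f].max())
                                                                                 ~~~~~~~~^^
ValueError: zero-size array to reduction operation minimum which has no identity
```

```bash

python3 -m creep '{"hand":[57,57,57,57,57],"delta_pos":[[-0.0015,0,0],[-0.0015,0,0],[-0.0010,0,0],[0,0,0],[0,0,0]],"turn":[0,0,0,0,0]}'
python3 -m creep '{"hand":[59,60,62,64,66],"delta_pos":[[0,0,0],[0,0,0],[0,0,0],[0,0,0],[0,0,0]],"turn":[0,0,0,0,0]}'
python3 -m creep '{"hand":[68,68,68,68,68],"delta_pos":[[0,0,-0.006],[0,0,-0.006],[0,0,-0.0045],[0,0,0],[0,0,0]],"turn":[0,0,0,0,0]}'
python3 - <<'E'
from h import *
s=st()
im=shot('wrist','w13'); W=cloud(im); V=W.reshape(-1,3)
Rt=Rq(s['orientation']).as_matrix(); l=(V-s['tcp_pos'])@Rt
m=(abs(V[:,2]-.213)<.008)&(abs(l[:,1])<.031)&(abs(l[:,0])<.03)
print('legtop in tool',np.percentile(l[m],[1,50,99],axis=0).round(4),cv2.minAreaRect(l[m][:,:2].astype(np.float32)*1000))
m=(abs(V[:,2]-.05)<.1)&(abs(l[:,1])<.06)&(abs(l[:,0])<.1)
im=shot('scene'); V=cloud(im).reshape(-1,3); C=im['pixels'].reshape(-1,3).astype(int)
m=(V[:,0]>.4)&(V[:,0]<.8)&(V[:,1]>-.17)&(V[:,1]<.0)&(V[:,2]>.022)&(V[:,2]<.034)&(C.sum(1)>300)
print(cv2.minAreaRect(V[m&(abs(V[:,0]-.583)<.05)][:,:2].astype(np.float32)*1000))
b=np.array([-.196,.981]); x=(V[:,:2]-[.5682,-.0088])@b; 
print([np.median(V[m&(abs(x-a/1000)<.006),2]).round(4) for a in range(-120,-20,20)])
E
```

```text
clock: 24.48
tcp_pos: [0.5714, -0.0254, 0.201]
orientation: [0.0, 0.634, 0.773, 0.001]
wrist_force: [-2.1, 4.8, 8.1]
finger_gap: 0.0592
clock: 24.9
tcp_pos: [0.571, -0.0258, 0.1996]
orientation: [-0.0, 0.634, 0.773, -0.001]
wrist_force: [-0.9, 1.1, -0.9]
finger_gap: 0.066
clock: 25.32
tcp_pos: [0.5716, -0.0253, 0.2139]
orientation: [0.0, 0.634, 0.773, 0.0]
wrist_force: [0.8, 0.6, 0.2]
finger_gap: 0.0682
{'clock': 25.3167, 'tcp_pos': [0.5716, -0.0253, 0.2139], 'orientation': [0.0005, 0.6341, 0.7732, 0.0003], 'wrist_force': [0.8342, 0.624, 0.228], 'finger_gap': 0.0682, 'joint_pos': [-0.1845, 0.3159, -0.0197, 1.234, 0.0001, 1.1892]}
legtop in tool [[ 0.0003 -0.0296 -0.001 ]
 [ 0.0081 -0.0005  0.0005]
 [ 0.012   0.0285  0.0086]] ((6.071238040924072, -0.5682048797607422), (60.02431106567383, 13.341052055358887), 89.25074768066406)
((582.4613647460938, -83.76577758789062), (64.44005584716797, 118.86929321289062), 12.63209342956543)
[np.float64(0.0285), np.float64(0.0283), np.float64(0.0286), np.float64(0.0289), np.float64(0.0282)]
```

View pics/w13.png

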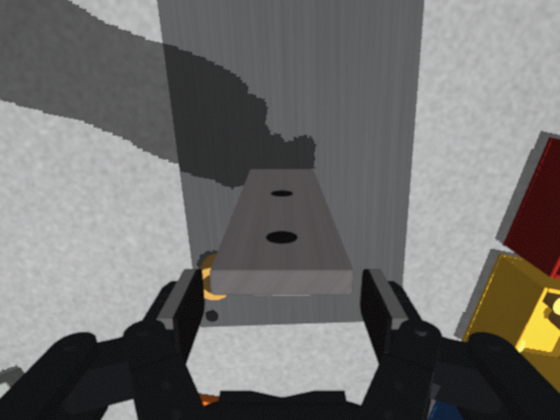

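```bash

python3 -m creep '{"hand":[68,68,68,68,68],"delta_pos":[[0.003,-0.0007,0],[0.003,0,0],[0.0016,0,0],[0,0,0],[0,0,0]],"turn":[0,0,0,0,0]}'
python3 -m creep '{"hand":[64,62,60,58,57],"delta_pos":[[0,0,0],[0,0,0],[0,0,0],[0,0,0],[0,0,0]],"turn":[0,0,0,0,0]}' 30
python3 - <<'E'
import numpy as np
r=.197
f=lambda t:np.array([r*np.sin(t)-.006*np.cos(t),-(r*np.cos(t)+.006*np.sin(t))])
for a in range(0,90,5): print(a,((f(np.radians(a+5))-f(np.radians(a)))/4).round(4), f(np.radians(a+5)).round(4))
from h import *
st()
im=shot('wrist','w14')
E
```

```text
clock: 25.83
tcp_pos: [0.5695, -0.0192, 0.2134]
orientation: [-0.0, 0.634, 0.773, 0.0]
wrist_force: [-0.1, -0.5, -0.5]
finger_gap: 0.0682
clock: 26.25
tcp_pos: [0.5698, -0.0194, 0.2138]
orientation: [0.0, 0.634, 0.773, 0.0]
wrist_force: [1.1, 0.4, 2.4]
finger_gap: 0.0585
0 [0.0043 0.0001] [ 0.0112 -0.1968]
5 [0.0043 0.0004] [ 0.0283 -0.195 ]
10 [0.0042 0.0008] [ 0.0452 -0.1918]
15 [0.0041 0.0012] [ 0.0617 -0.1872]
20 [0.004  0.0015] [ 0.0778 -0.1811]
25 [0.0039 0.0019] [ 0.0933 -0.1736]
30 [0.0037 0.0022] [ 0.1081 -0.1648]
35 [0.0035 0.0025] [ 0.122  -0.1548]
40 [0.0033 0.0028] [ 0.1351 -0.1435]
45 [0.003  0.0031] [ 0.1471 -0.1312]
50 [0.0027 0.0033] [ 0.1579 -0.1179]
55 [0.0024 0.0036] [ 0.1676 -0.1037]
60 [0.0021 0.0038] [ 0.176  -0.0887]
65 [0.0018 0.0039] [ 0.1831 -0.073 ]
70 [0.0014 0.0041] [ 0.1887 -0.0568]
75 [0.0011 0.0042] [ 0.193  -0.0401]
80 [0.0007 0.0042] [ 0.1957 -0.0231]
85 [0.0003 0.0043] [ 0.197 -0.006]
{'clock': 26.25, 'tcp_pos': [0.5698, -0.0194, 0.2138], 'orientation': [0.0003, 0.6341, 0.7732, 0.0003], 'wrist_force': [1.0866, 0.3694, 2.4164], 'finger_gap': 0.0585, 'joint_pos': [-0.1749, 0.3123, -0.0252, 1.2325, 0.0002, 1.1988]}
```

View pics/w14.png

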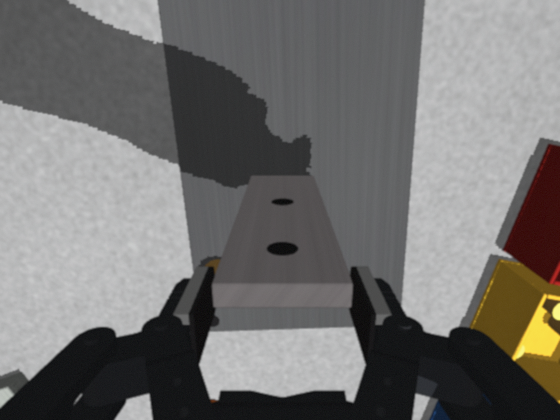

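```bash

python3 -m creep '{"hand":[57,57,57,57,57],"delta_pos":[[0.0043,0,-0.0004],[0.0043,0,-0.0002],[0.0043,0,0],[0.0043,0,0.0001],[0.0043,0,0.0002]],"turn":[0,0,0,0,0]}'
python3 -m creep '{"hand":[57,57,57,57,57],"delta_pos":[[0.0043,0,0.0003],[0.0043,0,0.0004],[0.0043,0,0.0004],[0.0043,0,0.0004],[0.0043,0,0.0005]],"turn":[0,0,0,0,0]}'
python3 -m creep '{"hand":[57,57,57,57,57],"delta_pos":[[0.0043,0,0.0007],[0.0042,0,0.0008],[0.0042,0,0.0008],[0.0042,0,0.0008],[0.0042,0,0.0009]],"turn":[0,0,0,0,0]}'
python3 -m creep '{"hand":[57,57,57,57,57],"delta_pos":[[0.0041,0,0.0011],[0.0041,0,0.0012],[0.0041,0,0.0012],[0.0041,0,0.0012],[0.0041,0,0.0013]],"turn":[0,0,0,0,0]}'
python3 - <<'E'
from h import *
st()
im=shot('wrist','w15'); im=shot('scene'); cv2.imwrite('pics/s15.png',cv2.resize(im['pixels'][150:330,190:400,::-1],None,fx=3.3,fy=3.3,interpolation=cv2.INTER_CUBIC))
E
```

```text
clock: 26.72
tcp_pos: [0.5661, -0.0023, 0.2135]
orientation: [0.0, 0.634, 0.773, -0.0]
wrist_force: [0.7, -1.4, 0.0]
finger_gap: 0.0589
clock: 27.13
tcp_pos: [0.5626, 0.0147, 0.2119]
orientation: [-0.0, 0.634, 0.773, -0.0]
wrist_force: [0.6, -1.7, -1.2]
finger_gap: 0.0582
clock: 27.55
tcp_pos: [0.5593, 0.0312, 0.2088]
orientation: [-0.0, 0.634, 0.773, -0.0]
wrist_force: [0.7, -1.9, -0.6]
finger_gap: 0.0585
clock: 27.97
tcp_pos: [0.5563, 0.0474, 0.2042]
orientation: [0.0, 0.634, 0.773, 0.0]
wrist_force: [-0.4, -0.1, 2.7]
finger_gap: 0.0589
{'clock': 27.9667, 'tcp_pos': [0.5563, 0.0474, 0.2042], 'orientation': [0.0001, 0.6341, 0.7732, 0.0002], 'wrist_force': [-0.3612, -0.0606, 2.7128], 'finger_gap': 0.0589, 'joint_pos': [-0.0589, 0.2941, -0.0742, 1.2021, 0.0003, 1.3148]}
```

View pics/s15.png

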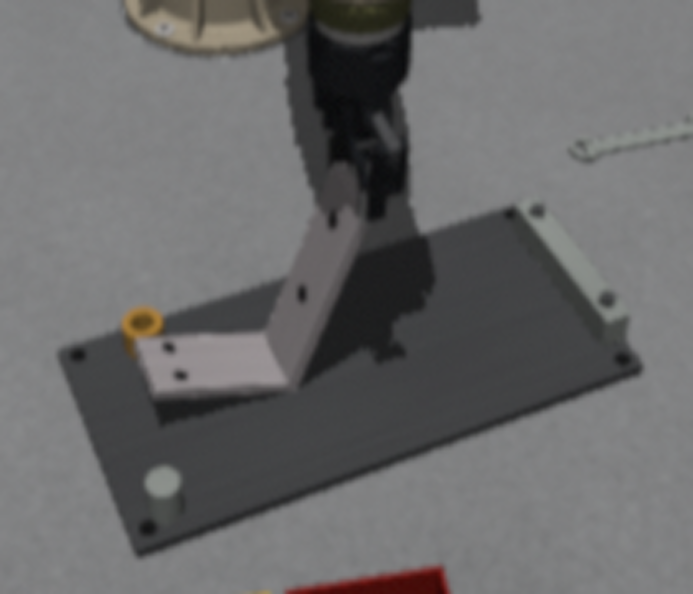

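```bash

python3 -m creep '{"hand":[57,57,57,57,57],"delta_pos":[[0.0041,0,0.0012],[0.0040,0,0.0013],[0.0040,0,0.0014],[0.0040,0,0.0014],[0.0040,0,0.0015]],"turn":[0,0,0,0,0]}'
python3 -m creep '{"hand":[57,57,57,57,57],"delta_pos":[[0.0040,0,0.0017],[0.0039,0,0.0018],[0.0039,0,0.0018],[0.0039,0,0.0018],[0.0039,0,0.0019]],"turn":[0,0,0,0,0]}'
python3 -m creep '{"hand":[57,57,57,57,57],"delta_pos":[[0.0038,0,0.0020],[0.0037,0,0.0021],[0.0037,0,0.0021],[0.0037,0,0.0022],[0.0037,0,0.0022]],"turn":[0,0,0,0,0]}'
python3 - <<'E'
from h import *
st()
im=shot('wrist','w16')
E
```

```text
clock: 28.48
tcp_pos: [0.553, 0.0631, 0.1984]
orientation: [-0.0, 0.634, 0.773, 0.0]
wrist_force: [-0.3, 0.7, 1.5]
finger_gap: 0.0588
clock: 28.9
tcp_pos: [0.5499, 0.0784, 0.1912]
orientation: [-0.0, 0.634, 0.773, -0.0]
wrist_force: [0.4, -0.6, -0.7]
finger_gap: 0.0587
clock: 29.32
tcp_pos: [0.547, 0.093, 0.1827]
orientation: [-0.0, 0.634, 0.773, 0.0]
wrist_force: [0.3, -0.4, 0.6]
finger_gap: 0.0587
{'clock': 29.3167, 'tcp_pos': [0.547, 0.093, 0.1827], 'orientation': [-0.0001, 0.6341, 0.7732, 0.0], 'wrist_force': [0.2543, -0.3987, 0.6466], 'finger_gap': 0.0587, 'joint_pos': [0.0237, 0.2986, -0.1217, 1.1506, 0.0001, 1.3974]}
```

View pics/w16.png

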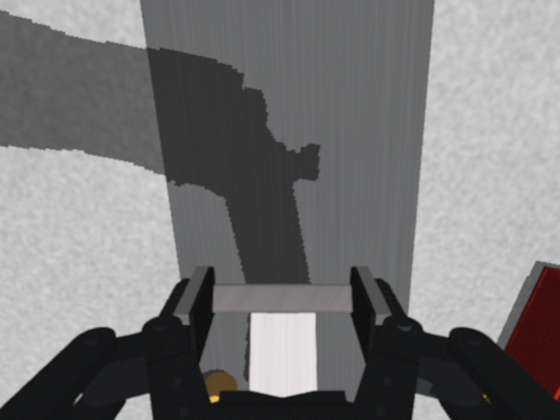

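```bash

python3 -m creep '{"hand":[57,57,57,57,57],"delta_pos":[[0.0036,0,0.0023],[0.0035,0,0.0024],[0.0035,0,0.0024],[0.0035,0,0.0025],[0.0034,0,0.0026]],"turn":[0,0,0,0,0]}'
python3 -m creep '{"hand":[57,57,57,57,57],"delta_pos":[[0.0034,0,0.0026],[0.0033,0,0.0027],[0.0033,0,0.0027],[0.0033,0,0.0028],[0.0032,0,0.0029]],"turn":[0,0,0,0,0]}'
python3 -m creep '{"hand":[57,57,57,57,57],"delta_pos":[[0.0031,0,0.0029],[0.0030,0,0.0030],[0.0030,0,0.0030],[0.0030,0,0.0031],[0.0029,0,0.0031]],"turn":[0,0,0,0,0]}'
python3 -m creep '{"hand":[57,57,57,57,57],"delta_pos":[[0.0028,0,0.0032],[0.0028,0,0.0032],[0.0027,0,0.0033],[0.0027,0,0.0033],[0.0026,0,0.0034]],"turn":[0,0,0,0,0]}'
python3 - <<'E'
from h import *
st()
im=shot('wrist','w17')
im=shot('scene'); cv2.imwrite('pics/s17.png',cv2.resize(im['pixels'][150:330,190:400,::-1],None,fx=3.3,fy=3.3,interpolation=cv2.INTER_CUBIC))
E
```

```text
clock: 29.78
tcp_pos: [0.5443, 0.1068, 0.173]
orientation: [-0.0, 0.634, 0.773, 0.0]
wrist_force: [0.1, 0.8, 1.5]
finger_gap: 0.0588
clock: 30.2
tcp_pos: [0.5418, 0.1198, 0.1621]
orientation: [-0.0, 0.634, 0.773, 0.0]
wrist_force: [0.2, 1.4, 2.8]
finger_gap: 0.0585
clock: 30.62
tcp_pos: [0.5394, 0.1317, 0.15]
orientation: [-0.0, 0.634, 0.773, 0.0]
wrist_force: [-0.6, 2.5, 3.7]
finger_gap: 0.0588
clock: 31.03
tcp_pos: [0.5373, 0.1422, 0.1368]
orientation: [-0.0, 0.634, 0.773, 0.0]
wrist_force: [-0.3, 4.6, 2.8]
finger_gap: 0.0588
{'clock': 31.0333, 'tcp_pos': [0.5373, 0.1422, 0.1368], 'orientation': [-0.0001, 0.6341, 0.7733, 0.0002], 'wrist_force': [-0.2619, 4.5915, 2.8005], 'finger_gap': 0.0588, 'joint_pos': [0.1141, 0.3295, -0.196, 1.0451, 0.0003, 1.4877]}
```

View pics/s17.png

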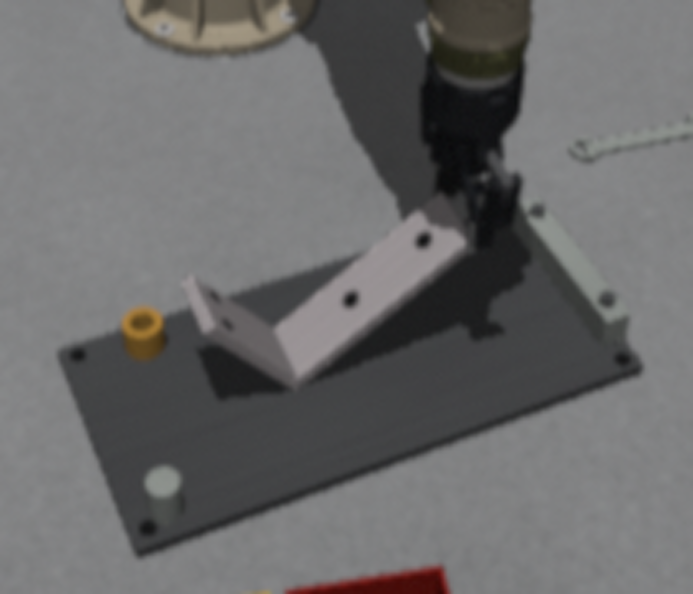

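```bash

python3 -m creep '{"hand":[57,57,57,57,57],"delta_pos":[[0.0032,0,0.0032],[0.0030,0,0.0033],[0.0028,0,0.0034],[0.0027,0,0.0034],[0.0026,0,0.0035]],"turn":[0,0,0,0,0]}'
python3 -m creep '{"hand":[57,57,57,57,57],"delta_pos":[[0.0026,0,0.0035],[0.0024,0,0.0036],[0.0023,0,0.0037],[0.0022,0,0.0037],[0.0021,0,0.0037]],"turn":[0,0,0,0,0]}'
python3 -m creep '{"hand":[57,57,57,57,57],"delta_pos":[[0.0021,0,0.0038],[0.0020,0,0.0038],[0.0019,0,0.0038],[0.0018,0,0.0038],[0.0017,0,0.0038]],"turn":[0,0,0,0,0]}'
python3 -m creep '{"hand":[57,57,57,57,57],"delta_pos":[[0.0017,0,0.0040],[0.0016,0,0.0040],[0.0015,0,0.0040],[0.0014,0,0.0040],[0.0014,0,0.0040]],"turn":[0,0,0,0,0]}'
python3 flat.py
```

```text
clock: 31.55
tcp_pos: [0.5348, 0.1525, 0.1227]
orientation: [0.0, 0.634, 0.773, -0.001]
wrist_force: [0.6, -1.3, -1.6]
finger_gap: 0.059
clock: 31.97
tcp_pos: [0.5332, 0.1623, 0.1087]
orientation: [-0.0, 0.634, 0.773, -0.0]
wrist_force: [-0.5, -1.8, -1.2]
finger_gap: 0.0588
clock: 32.38
tcp_pos: [0.5317, 0.1699, 0.0936]
orientation: [-0.0, 0.634, 0.773, 0.0]
wrist_force: [1.6, -0.1, -1.1]
finger_gap: 0.0586
clock: 32.8
tcp_pos: [0.5306, 0.1761, 0.0776]
orientation: [-0.0, 0.634, 0.773, 0.0]
wrist_force: [0.9, 1.6, -0.5]
finger_gap: 0.0585
{'clock': 32.8, 'tcp_pos': [0.5306, 0.1761, 0.0776], 'orientation': [-0.0002, 0.634, 0.7733, 0.0004], 'wrist_force': [0.9457, 1.5816, -0.5386], 'finger_gap': 0.0585, 'joint_pos': [0.1764, 0.3857, -0.272, 0.9129, 0.0008, 1.5499]}
scene [(20, 63, np.float64(0.0359)), (40, 64, np.float64(0.0419)), (60, 61, np.float64(0.0479)), (80, 63, np.float64(0.054)), (100, 37, np.float64(0.0579)), (120, 3, np.float64(0.0211))]
top [(20, 78, np.float64(0.0353)), (40, 79, np.float64(0.0404)), (60, 82, np.float64(0.0468)), (80, 81, np.float64(0.0525)), (100, 69, np.float64(0.0581)), (120, 1, np.float64(0.0593))]
```

View pics/wf.png

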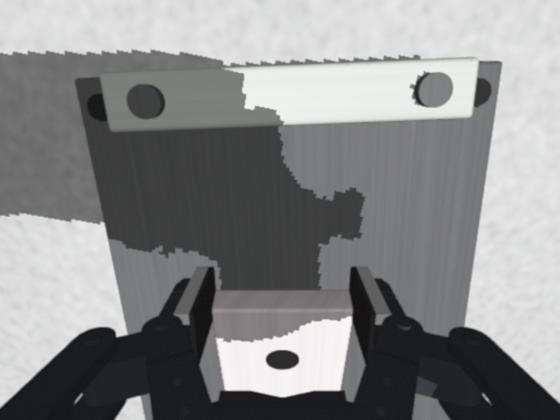

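```bash

python3 -m creep '{"hand":[57,57,57,57,57],"delta_pos":[[0.0013,0,0.0040],[0.0012,0,0.0040],[0.0012,0,0.0041],[0.0011,0,0.0041],[0.0011,0,0.0041]],"turn":[0,0,0,0,0]}'
python3 -m creep '{"hand":[57,57,57,57,57],"delta_pos":[[0.0010,0,0.0041],[0.0009,0,0.0041],[0.0008,0,0.0041],[0.0007,0,0.0040],[0.0006,0,0.0038]],"turn":[0,0,0,0,0]}'
python3 -m creep '{"hand":[57,57,57,57,57],"delta_pos":[[0.0005,0,0.0034],[0.0004,0,0.0030],[0.0003,0,0.0028],[0.0002,0,0.0025],[0.0002,0,0.0020]],"turn":[0,0,0,0,0]}'
python3 flat.py
```

```text
clock: 33.37
tcp_pos: [0.5296, 0.1804, 0.0612]
orientation: [-0.0, 0.634, 0.773, 0.0]
wrist_force: [-0.6, 2.5, -0.6]
finger_gap: 0.0589
clock: 33.78
tcp_pos: [0.5289, 0.1834, 0.0451]
orientation: [-0.0, 0.634, 0.773, -0.0]
wrist_force: [-0.8, 1.9, 0.1]
finger_gap: 0.0586
clock: 34.2
tcp_pos: [0.5287, 0.1846, 0.0343]
orientation: [-0.0, 0.634, 0.773, -0.0]
wrist_force: [-0.6, 2.1, -0.8]
finger_gap: 0.0586
{'clock': 34.2, 'tcp_pos': [0.5287, 0.1846, 0.0343], 'orientation': [-0.0, 0.6342, 0.7732, -0.0], 'wrist_force': [-0.6491, 2.084, -0.7866], 'finger_gap': 0.0586, 'joint_pos': [0.1925, 0.4333, -0.3205, 0.817, 0.0, 1.5663]}
scene [(20, 46, np.float64(0.0307)), (40, 60, np.float64(0.0312)), (60, 57, np.float64(0.0322)), (80, 58, np.float64(0.0341)), (100, 54, np.float64(0.0348)), (120, 55, np.float64(0.0366))]
top [(20, 79, np.float64(0.0291)), (40, 76, np.float64(0.0302)), (60, 82, np.float64(0.0315)), (80, 80, np.float64(0.0329)), (100, 81, np.float64(0.0336)), (120, 82, np.float64(0.0346))]
```

View pics/sf.png

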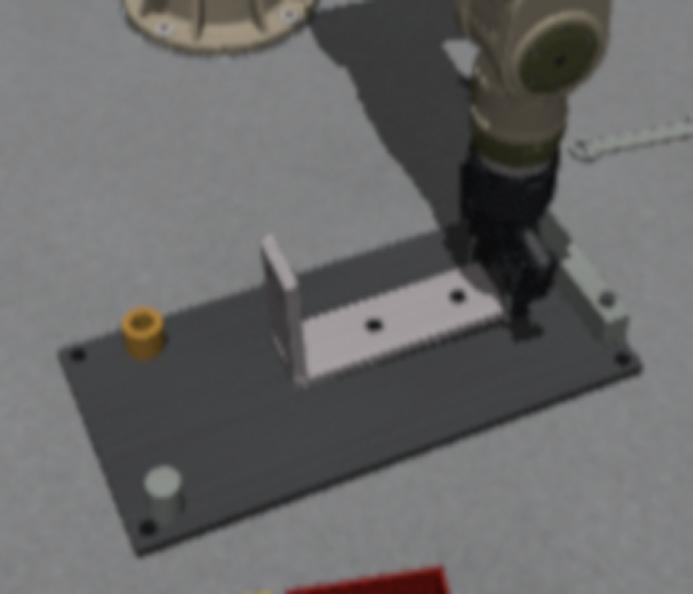

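```bash

python3 -m creep '{"hand":[57,57,57,57,57],"delta_pos":[[0,0,0.0018],[0,0,0.0018],[0,0,0.0018],[0,0,0.0016],[0,0,0.0014]],"turn":[0,0,0,0,0]}'
python3 -m creep '{"hand":[57,57,57,57,57],"delta_pos":[[0,0,0.0010],[0,0,0.0008],[0,0,0.0008],[0,0,0.0006],[0,0,0.0006]],"turn":[0,0,0,0,0]}'
python3 -m creep '{"hand":[57,57,57,57,57],"delta_pos":[[0,0,0.0005],[0,0,0.0005],[0,0,0.0004],[0,0,0],[0,0,0]],"turn":[0,0,0,0,0]}'
python3 flat.py
```

```text
clock: 34.77
tcp_pos: [0.5288, 0.1846, 0.0276]
orientation: [-0.0, 0.634, 0.773, 0.0]
wrist_force: [-1.6, 2.3, -1.0]
finger_gap: 0.0586
clock: 35.18
tcp_pos: [0.5288, 0.1846, 0.0247]
orientation: [-0.0, 0.634, 0.773, 0.0]
wrist_force: [-0.5, 1.7, -0.2]
finger_gap: 0.0587
clock: 35.6
tcp_pos: [0.5288, 0.1846, 0.0237]
orientation: [0.0, 0.634, 0.773, 0.0]
wrist_force: [-0.0, 1.7, 0.1]
finger_gap: 0.0587
{'clock': 35.6, 'tcp_pos': [0.5288, 0.1846, 0.0237], 'orientation': [0.0, 0.6341, 0.7732, 0.0], 'wrist_force': [-0.0084, 1.6817, 0.0895], 'finger_gap': 0.0587, 'joint_pos': [0.1925, 0.4457, -0.3319, 0.7931, 0.0, 1.5663]}
scene [(20, 42, np.float64(0.029)), (40, 55, np.float64(0.0287)), (60, 55, np.float64(0.029)), (80, 59, np.float64(0.0292)), (100, 55, np.float64(0.0295)), (120, 55, np.float64(0.0298))]
top [(20, 79, np.float64(0.0276)), (40, 80, np.float64(0.0275)), (60, 80, np.float64(0.028)), (80, 78, np.float64(0.028)), (100, 82, np.float64(0.0286)), (120, 82, np.float64(0.028))]
```

```bash

python3 -m creep '{"hand":[57,57,57,57,57],"delta_pos":[[0,0,0.0004],[0,0,0.0004],[0,0,0.0004],[0,0,0],[0,0,0]],"turn":[0,0,0,0,0]}'
python3 -m creep '{"hand":[57,57,57,57,57],"delta_pos":[[0,0,0.0004],[0,0,0.0004],[0,0,0.0004],[0,0,0],[0,0,0]],"turn":[0,0,0,0,0]}'
python3 flat.py
```

```text
clock: 36.17
tcp_pos: [0.5288, 0.1846, 0.0227]
orientation: [-0.0, 0.634, 0.773, 0.0]
wrist_force: [-0.8, 2.0, -0.8]
finger_gap: 0.0587
clock: 36.58
tcp_pos: [0.5288, 0.1846, 0.0224]
orientation: [0.0, 0.634, 0.773, 0.0]
wrist_force: [-2.2, 1.1, 5.8]
finger_gap: 0.0583
{'clock': 36.5833, 'tcp_pos': [0.5288, 0.1846, 0.0224], 'orientation': [0.0001, 0.6341, 0.7732, 0.0002], 'wrist_force': [-2.1816, 1.1094, 5.8249], 'finger_gap': 0.0583, 'joint_pos': [0.1926, 0.4469, -0.3335, 0.7899, 0.0, 1.5663]}
scene [(20, 43, np.float64(0.0289)), (40, 58, np.float64(0.029)), (60, 53, np.float64(0.0293)), (80, 55, np.float64(0.029)), (100, 55, np.float64(0.0289)), (120, 51, np.float64(0.0283))]
top [(20, 82, np.float64(0.0277)), (40, 80, np.float64(0.0271)), (60, 79, np.float64(0.0277)), (80, 81, np.float64(0.0273)), (100, 81, np.float64(0.0275)), (120, 81, np.float64(0.0279))]
```

```bash
cat > yaw.py <<'E'
from h import *
for c in('top','scene'):
    im=shot(c); V=cloud(im).reshape(-1,3); C=im['pixels'].reshape(-1,3).astype(int).sum(1)
    p=np.array([-np.sin(np.radians(13.5)),np.cos(np.radians(13.5))]); n=np.array([p[1],-p[0]]); o=np.array([.5695,.0434])
    x=(V[:,:2]-o)@p; y=(V[:,:2]-o)@n
    m=(V[:,2]>.022)&(V[:,2]<.034)&(abs(y)<.07)&(x>-.08)&(x<.21)&(C>200)
    b=[]
    for a in np.arange(-.06,.2,.01):
        q=m&(abs(x-a)<.005)
        if q.sum()>10: b.append((a,y[q].min(),y[q].max()))
    b=np.array(b); w=b[:,2]-b[:,1]; g=abs(w-.06)<.004; b=b[g]
    f1=np.polyfit(b[:,0],b[:,1],1); f2=np.polyfit(b[:,0],b[:,2],1)
    print(c,'n',g.sum(),'x',b[0,0].round(3),b[-1,0].round(3),'yaw rel plate deg(tool-neg dir)',np.degrees(f1[0]).round(2),np.degrees(f2[0]).round(2),'lat',b[:,1:].mean().round(4))
    q=(V[:,2]>.035)&(V[:,2]<.14)&(abs(y)<.06)&(x>-.12)&(x<0.02)&(V[:,2]>.06); 
    r=cv2.minAreaRect(np.stack([x[q],y[q]],1).astype(np.float32)*1000); print('foot standing (plate frame mm)',q.sum(),r,'zmax',V[q,2].max().round(3))
    q=(V[:,2]>.042)&(V[:,2]<.056)&(x>.19)&(x<.24)&(abs(y)<.09); r=cv2.minAreaRect(np.stack([x[q],y[q]],1).astype(np.float32)*1000);print('stop',np.percentile(x[q],[1,99]).round(4),r)
E
python3 -m creep '{"hand":[57,57,57,57,57],"delta_pos":[[0,0,-0.0008],[0,0,0],[0,0,0],[0,0,0],[0,0,0]],"turn":[0,0,0,0,0]}'
python3 yaw.py
```

```text
clock: 37.15
tcp_pos: [0.5289, 0.1846, 0.0225]
orientation: [0.0, 0.634, 0.773, 0.0]
wrist_force: [-1.3, 2.0, 0.9]
finger_gap: 0.0587
top n 17 x -0.04 0.12 yaw rel plate deg(tool-neg dir) 2.04 2.02 lat -0.0099
foot standing (plate frame mm) 75 ((-44.96925354003906, -14.649105072021484), (59.48007583618164, 11.345309257507324), 80.92601776123047) zmax 0.14Traceback (most recent call last):
  File "yaw.py", line 16, in <module>
    q=(V[:,2]>.042)&(V[:,2]<.056)&(x>.19)&(x<.24)&(abs(y)<.09); r=cv2.minAreaRect(np.stack([x[q],y[q]],1).astype(np.float32)*1000);print('stop',np.percentile(x[q],[1,99]).round(4),r)
                                                                                                                                                ~~~~~~~~~~~~~^^^^^^^^^^^^^
    return _quantile_unchecked(
        a, q, axis, out, overwrite_input, method, keepdims, weights)
    return _ureduce(a,
                    func=_quantile_ureduce_func,
    ...<5 lines>...
                    overwrite_input=overwrite_input,
                    method=method)
    r = func(a, **kwargs)
    result = _quantile(arr,
                       quantiles=q,
    ...<2 lines>...
                       out=out,
                       weights=wgt)
    slices_having_nans = np.isnan(arr[-1, ...])
                                  ~~~^^^^^^^^^
IndexError: index -1 is out of bounds for axis 0 with size 0
```

```bash
sed -i "s/^    q=(V\[:,2\]>.042).*//" yaw.py
python3 -m creep '{"hand":[57,57,57,57,57],"delta_pos":[[0,0,0],[0,0,0],[0,0,0],[0,0,0],[0,0,0]],"turn":[-0.1,-0.1,-0.1,-0.1,0]}'
python3 -m creep '{"hand":[58,59,60,62,64],"delta_pos":[[0,0,0],[0,0,0],[0,0,0],[0,0,0],[0,0,0]],"turn":[0,0,0,0,0]}'
python3 -m creep '{"hand":[70,74,76,76,76],"delta_pos":[[0,0,0],[0,0,0],[0,0,-0.01],[0,0,-0.03],[0,0,-0.04]],"turn":[0,0,0,0,0]}'
python3 -m creep '{"hand":[76,76,76,76,76],"delta_pos":[[0,0,-0.04],[0,0,-0.04],[0,0,-0.04],[0,0,-0.02],[0,0,0]],"turn":[0,0,0,0,0]}'
python3 -c "from h import *; st()"; python3 yaw.py
```

```text
clock: 37.62
tcp_pos: [0.5283, 0.1842, 0.0224]
orientation: [-0.0, 0.62, 0.784, -0.0]
wrist_force: [-3.2, -0.6, 5.8]
finger_gap: 0.0587
clock: 38.03
tcp_pos: [0.5292, 0.1847, 0.0222]
orientation: [0.0, 0.62, 0.784, 0.0]
wrist_force: [-0.2, -0.1, -0.6]
finger_gap: 0.064
clock: 38.45
tcp_pos: [0.5266, 0.1842, 0.0851]
orientation: [-0.002, 0.621, 0.784, -0.002]
wrist_force: [1.4, -0.0, -0.2]
finger_gap: 0.0759
clock: 38.87
tcp_pos: [0.5314, 0.1852, 0.204]
orientation: [0.003, 0.62, 0.784, 0.003]
wrist_force: [0.9, -0.1, 1.0]
finger_gap: 0.0761
{'clock': 38.8667, 'tcp_pos': [0.5314, 0.1852, 0.204], 'orientation': [0.0029, 0.6205, 0.7842, 0.0035], 'wrist_force': [0.8746, -0.0519, 1.0035], 'finger_gap': 0.0761, 'joint_pos': [0.1926, 0.2955, -0.0727, 1.1935, 0.0001, 1.5313]}
top n 19 x -0.04 0.14 yaw rel plate deg(tool-neg dir) 0.65 0.67 lat -0.007
foot standing (plate frame mm) 81 ((-45.664119720458984, -10.231855392456055), (59.56526565551758, 10.941933631896973), 79.8142318725586) zmax 0.14
scene n 15 x -0.06 0.14 yaw rel plate deg(tool-neg dir) 0.31 0.68 lat -0.0077
foot standing (plate frame mm) 236 ((-51.708091735839844, -8.66790771484375), (13.419695854187012, 61.451148986816406), 0.08216030150651932) zmax 0.14
```

```bash
python3 -m creep '{"hand":[30,30,30,30,30],"delta_pos":[[0,0,0],[0,0,0],[0,0,0],[0,0,0],[0,0,0]],"turn":[0,0,0,0,0]}'
python3 -c "
from h import *
s=st();Rt=Rq(s['orientation']).as_matrix();print(Rt.round(4));d=np.array([.5839,-.0509,.032])-s['tcp_pos'];print(Rt.T@d/.8)
print('tool x heading vs plate',np.degrees(np.arctan2(Rt[1,0],Rt[0,0]))-90)"
```

```text
clock: 39.38
tcp_pos: [0.5284, 0.1845, 0.1976]
orientation: [-0.0, 0.621, 0.784, -0.001]
wrist_force: [-0.5, -0.2, 0.3]
finger_gap: 0.03
{'clock': 39.3833, 'tcp_pos': [0.5284, 0.1845, 0.1976], 'orientation': [-0.0005, 0.6205, 0.7842, -0.0005], 'wrist_force': [-0.4714, -0.2154, 0.3236], 'finger_gap': 0.03, 'joint_pos': [0.1925, 0.3013, -0.0807, 1.1902, 0.0001, 1.5313]}
[[-2.299e-01  9.732e-01 -1.400e-03]
 [ 9.732e-01  2.299e-01 -2.000e-04]
 [ 1.000e-04 -1.400e-03 -1.000e+00]]
[-3.02347243e-01  1.30049893e-04  2.06946394e-01]
tool x heading vs plate 13.290163467411134
```

```bash

python3 -m creep '{"hand":[30,30,30,30,30],"delta_pos":[[-0.02,0,0],[-0.035,0,0],[-0.035,0,0],[-0.035,0,0],[-0.035,0,0]],"turn":[0,0,0,0,0]}'
python3 -m creep '{"hand":[30,30,30,30,30],"delta_pos":[[-0.035,0,0],[-0.035,0,0],[-0.035,0,0],[-0.025,0,0],[-0.0123,0,0]],"turn":[0,0,0,0,0]}'
python3 -m creep '{"hand":[30,30,30,30,30],"delta_pos":[[0,0,0],[0,0,0],[0,0,0.02],[0,0,0.03],[0,0,0.03]],"turn":[0,0,0,0,0]}'
python3 -c "
from h import *
st();shot('wrist','w20')"
```

```text
clock: 39.8
tcp_pos: [0.5583, 0.059, 0.1981]
orientation: [-0.0, 0.62, 0.784, -0.0]
wrist_force: [0.8, 0.4, -0.8]
finger_gap: 0.03
clock: 40.22
tcp_pos: [0.5849, -0.0534, 0.1979]
orientation: [0.0, 0.622, 0.783, -0.0]
wrist_force: [0.6, 0.5, -0.2]
finger_gap: 0.0301
clock: 40.63
tcp_pos: [0.5848, -0.0491, 0.1346]
orientation: [0.001, 0.62, 0.785, 0.001]
wrist_force: [0.2, 0.1, -0.6]
finger_gap: 0.0298
{'clock': 40.6333, 'tcp_pos': [0.5848, -0.0491, 0.1346], 'orientation': [0.0008, 0.6197, 0.7848, 0.0007], 'wrist_force': [0.1771, 0.1165, -0.6301], 'finger_gap': 0.0298, 'joint_pos': [-0.2208, 0.3857, -0.1189, 1.0641, 0.0006, 1.116]}
```

View pics/w20.png

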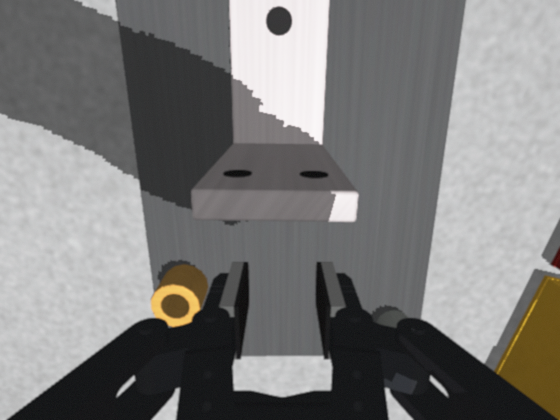

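```bash

python3 -m creep '{"hand":[30,30,30,30,30],"delta_pos":[[0,0,0.02],[0,0,0.018],[0,0,0.010],[0,0,0],[0,0,0]],"turn":[0,0,0,0,0]}'
python3 -m creep '{"hand":[30,30,30,30,30],"delta_pos":[[0.007,0,0],[0.008,0,0],[0.008,0,0],[0.006,0,0],[0.003,0,0]],"turn":[0,0,0,0,0]}'
python3 -c "
from h import *
s=st();im=shot('wrist','w21');im=shot('scene'); cv2.imwrite('pics/s21.png',cv2.resize(im['pixels'][150:330,190:400,::-1],None,fx=3.3,fy=3.3,interpolation=cv2.INTER_CUBIC))
p=np.array([-.2334,.9724]);print((s['tcp_pos'][:2]-np.array([.5695,.0434]))@p)"
```

```text
clock: 41.1
tcp_pos: [0.5841, -0.0499, 0.0963]
orientation: [-0.0, 0.62, 0.785, -0.0]
wrist_force: [-0.3, 0.6, 0.6]
finger_gap: 0.0299
clock: 41.52
tcp_pos: [0.5789, -0.0253, 0.0967]
orientation: [0.001, 0.62, 0.784, 0.0]
wrist_force: [1.0, -2.8, 1.0]
finger_gap: 0.0301
{'clock': 41.5167, 'tcp_pos': [0.5789, -0.0253, 0.0967], 'orientation': [0.0009, 0.6203, 0.7843, 0.0001], 'wrist_force': [0.9968, -2.8375, 1.0202], 'finger_gap': 0.0301, 'joint_pos': [-0.1819, 0.4025, -0.1936, 0.9731, -0.0007, 1.1564]}
-0.06902652120412335
```

View pics/s21.png

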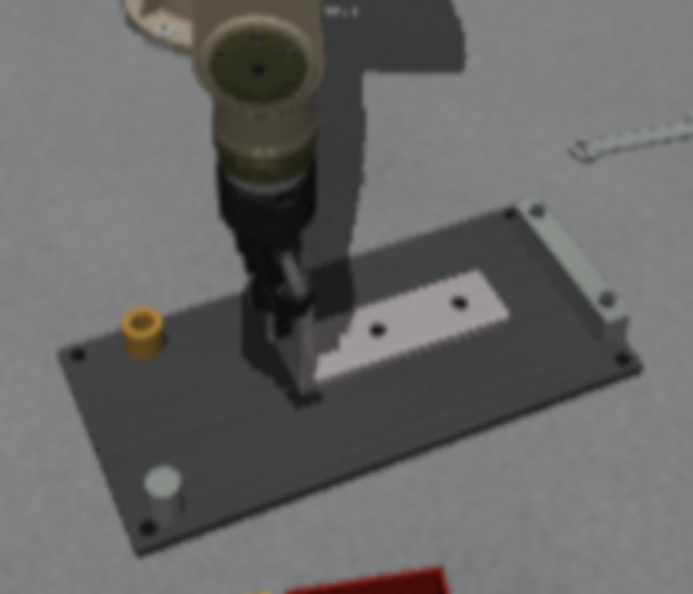

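View pics/w21.png

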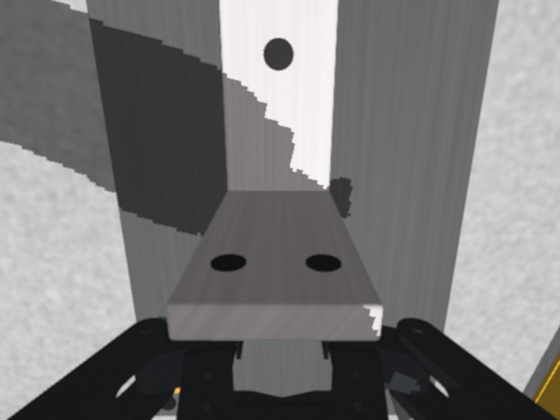

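```bash

python3 -m creep '{"hand":[30,30,30,30,30],"delta_pos":[[0.004,0,0],[0.005,0,0],[0.005,0,0],[0.005,0,0],[0.005,0,0]],"turn":[0,0,0,0,0]}'
python3 -m creep '{"hand":[30,30,30,30,30],"delta_pos":[[0.005,0,0],[0.005,0,0],[0.005,0,0],[0.005,0,0],[0.004,0,0]],"turn":[0,0,0,0,0]}'
python3 yaw.py; python3 -c "
from h import *
s=st();im=shot('top'); cv2.imwrite('pics/t22.png',cv2.resize(im['pixels'][120:260,170:380,::-1],None,fx=3.8,fy=3.8,interpolation=cv2.INTER_CUBIC))
p=np.array([-.2334,.9724]);print((s['tcp_pos'][:2]-np.array([.5695,.0434]))@p)"
```

```text
clock: 42.03
tcp_pos: [0.5741, -0.007, 0.0961]
orientation: [0.0, 0.621, 0.784, 0.0]
wrist_force: [-0.0, -2.8, 1.9]
finger_gap: 0.0302
clock: 42.45
tcp_pos: [0.5695, 0.012, 0.0959]
orientation: [-0.0, 0.62, 0.784, 0.0]
wrist_force: [1.0, -3.1, 1.2]
finger_gap: 0.0303
top n 2 x 0.17 0.18 yaw rel plate deg(tool-neg dir) 10.07 -6.1 lat -0.0078
{'clock': 42.5, 'tcp_pos': [0.5693, 0.0126, 0.0959], 'orientation': [-0.0004, 0.6203, 0.7844, 0.0002], 'wrist_force': [-0.0311, -0.5793, 0.569], 'finger_gap': 0.0301, 'joint_pos': [-0.1192, 0.3872, -0.2193, 0.9648, 0.0007, 1.2189]}
-0.029893638914153142Traceback (most recent call last):
  File "yaw.py", line 15, in <module>
    r=cv2.minAreaRect(np.stack([x[q],y[q]],1).astype(np.float32)*1000); print('foot standing (plate frame mm)',q.sum(),r,'zmax',V[q,2].max().round(3))
                                                                                                                                ~~~~~~~~~~^^
    return umr_maximum(a, axis, None, out, keepdims, initial, where)
ValueError: zero-size array to reduction operation maximum which has no identity
```

View pics/t22.png

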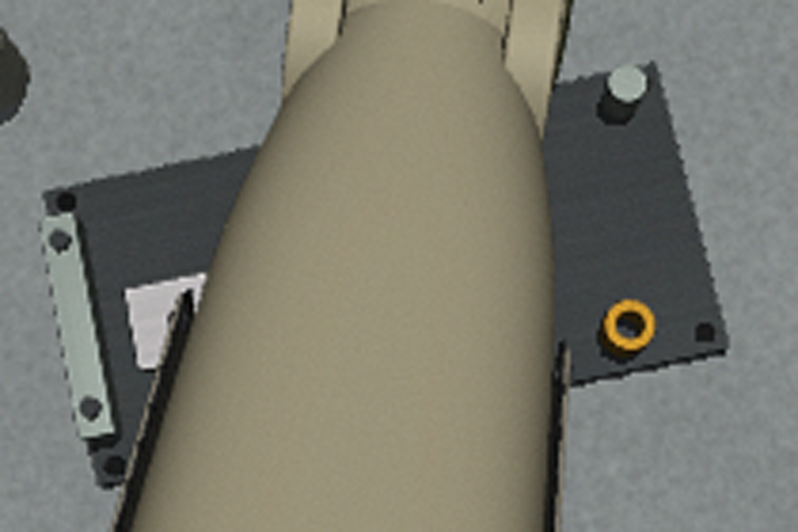

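```bash

python3 -m creep '{"hand":[30,30,30,30,30],"delta_pos":[[0.003,0,0],[0.004,0,0],[0.004,0,0],[0.003,0,0],[0.002,0,0]],"turn":[0,0,0,0,0]}'
python3 -c "
from h import *
st()
for c in('top','scene'):
    im=shot(c); V=cloud(im).reshape(-1,3); C=im['pixels'].reshape(-1,3).astype(int).sum(1)
    p=np.array([-np.sin(np.radians(13.5)),np.cos(np.radians(13.5))]); n=np.array([p[1],-p[0]]); o=np.array([.5695,.0434])
    x=(V[:,:2]-o)@p; y=(V[:,:2]-o)@n
    m=(V[:,2]>.022)&(V[:,2]<.034)&(abs(y)<.07)&(x>.1)&(x<.215)&(C>200)
    print(c,[(a,x[m&(abs(y-a/1000)<.005)].max().round(4)) for a in(-30,-20,-10,0,10,18) if (m&(abs(y-a/1000)<.005)).any()])
    if c=='scene': cv2.imwrite('pics/s23.png',cv2.resize(im['pixels'][150:330,190:400,::-1],None,fx=3.3,fy=3.3,interpolation=cv2.INTER_CUBIC))
"
```

```text
clock: 42.97
tcp_pos: [0.5664, 0.0244, 0.0957]
orientation: [-0.0, 0.62, 0.784, -0.0]
wrist_force: [0.5, -2.3, -1.3]
finger_gap: 0.03
{'clock': 42.9667, 'tcp_pos': [0.5664, 0.0244, 0.0957], 'orientation': [-0.0003, 0.6205, 0.7842, -0.0], 'wrist_force': [0.513, -2.3087, -1.343], 'finger_gap': 0.03, 'joint_pos': [-0.0987, 0.3831, -0.2259, 0.9623, 0.0003, 1.24]}
top [(-30, np.float64(0.1964)), (-20, np.float64(0.1955)), (-10, np.float64(0.196)), (0, np.float64(0.1961)), (10, np.float64(0.1956)), (18, np.float64(0.1965))]
scene [(-30, np.float64(0.1964)), (-20, np.float64(0.1962)), (-10, np.float64(0.1924)), (0, np.float64(0.1962)), (10, np.float64(0.1964)), (18, np.float64(0.1957))]
```

View pics/s23.png

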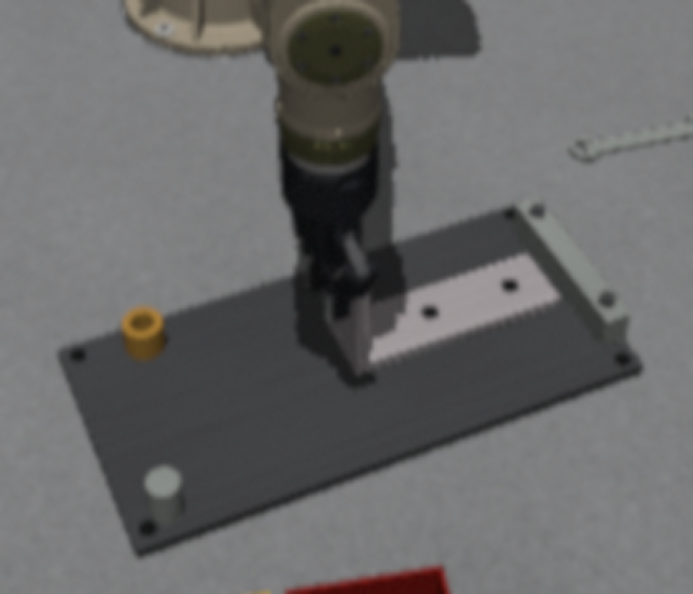

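```bash

python3 -m creep '{"hand":[30,30,30,30,30],"delta_pos":[[0.0016,0,0],[0.0016,0,0],[0.0016,0,0],[0.0014,0,0],[0.0012,0,0]],"turn":[0,0,0,0,0]}'
python3 -m creep '{"hand":[30,30,30,30,30],"delta_pos":[[0.0006,0,0],[0.0006,0,0],[0.0006,0,0],[0.0006,0,0],[0.0006,0,0]],"turn":[0,0,0,0,0]}'
```

```text
clock: 43.48
tcp_pos: [0.5653, 0.0298, 0.0959]
orientation: [-0.0, 0.621, 0.784, 0.0]
wrist_force: [0.9, -1.6, -0.1]
finger_gap: 0.0299
clock: 43.9
tcp_pos: [0.5648, 0.0321, 0.096]
orientation: [0.0, 0.621, 0.784, 0.0]
wrist_force: [0.1, -2.3, 0.0]
finger_gap: 0.0301
```

```bash

python3 -m creep '{"hand":[30,30,30,30,30],"delta_pos":[[0.0005,0,0],[0.0005,0,0],[0.0005,0,0],[0.0005,0,0],[0.0005,0,0]],"turn":[0,0,0,0,0]}'
python3 -c "
from h import *
s=st()
for c in('top','scene'):
    im=shot(c); V=cloud(im).reshape(-1,3)
    cv2.imwrite('pics/'+c+'24.png',cv2.resize((im['pixels'][150:250,170:300,::-1] if c=='top' else im['pixels'][195:290,270:400,::-1]),None,fx=5,fy=5,interpolation=cv2.INTER_CUBIC))
"
```

```text
clock: 44.32
tcp_pos: [0.5651, 0.033, 0.0964]
orientation: [0.001, 0.621, 0.784, -0.0]
wrist_force: [1.5, -8.1, 1.1]
finger_gap: 0.0302
{'clock': 44.3167, 'tcp_pos': [0.5651, 0.033, 0.0964], 'orientation': [0.0012, 0.6207, 0.784, -0.0004], 'wrist_force': [1.5292, -8.0983, 1.1379], 'finger_gap': 0.0302, 'joint_pos': [-0.0825, 0.3795, -0.2296, 0.9601, -0.002, 1.2568]}
```

View pics/scene24.png

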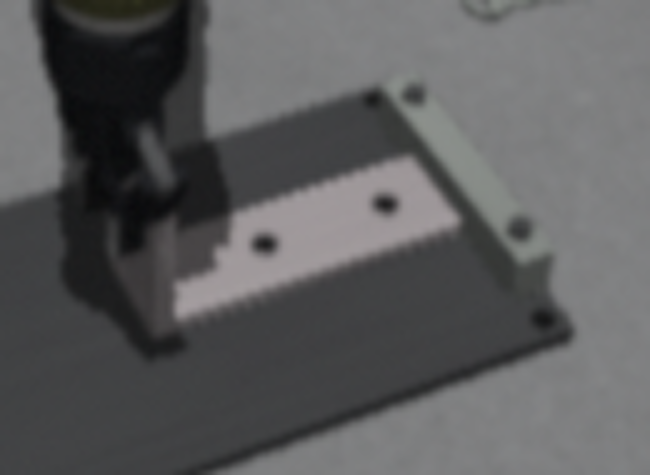

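View pics/top24.png

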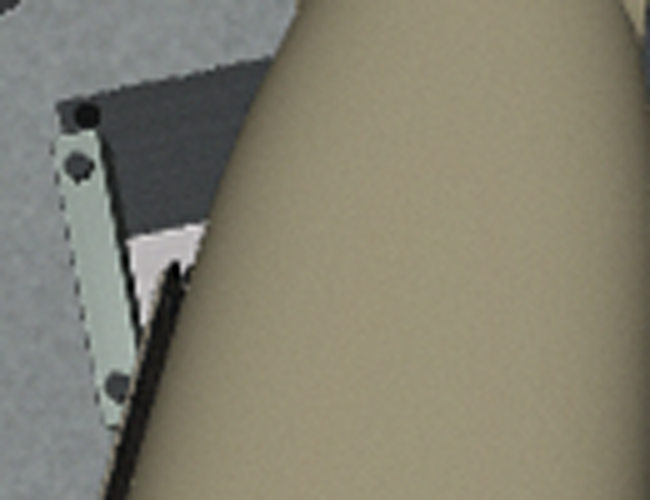

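```bash

python3 -m creep '{"hand":[30,30,30,30,30],"delta_pos":[[0.0003,0,0],[0.0003,0,0],[0,0,0],[0,0,0],[0,0,0]],"turn":[0,0,0,0,0]}'
python3 -m creep '{"hand":[30,30,30,30,30],"delta_pos":[[-0.002,0,0],[-0.004,0,0],[-0.012,0,0],[-0.02,0,0],[-0.02,0,0]],"turn":[0,0,0,0,0]}'
python3 -m creep '{"hand":[30,30,30,30,30],"delta_pos":[[0,0,-0.02],[0,0,-0.04],[0,0,-0.04],[0,0,-0.04],[0,0,-0.04]],"turn":[0,0,0,0,0]}'
python3 -m creep '{"hand":[30,30,30,30,30],"delta_pos":[[-0.03,0,-0.01],[-0.04,0,0],[-0.04,0,0],[-0.04,0,0],[-0.04,0,0]],"turn":[0,0,0,0,0]}'
python3 -m creep '{"hand":[30,30,30,30,30],"delta_pos":[[-0.04,0,0],[-0.04,0,0],[-0.03,0,0],[0,0,0],[0,0,0]],"turn":[0,0,0,0,0]}'
cat > fin.py <<'E'
from h import *
st()
for c in('top','scene'):
    im=shot(c); V=cloud(im).reshape(-1,3); C=im['pixels'].reshape(-1,3).astype(int).sum(1)
    p=np.array([-np.sin(np.radians(13.5)),np.cos(np.radians(13.5))]); n=np.array([p[1],-p[0]]); o=np.array([.5695,.0434])
    x=(V[:,:2]-o)@p; y=(V[:,:2]-o)@n; z=V[:,2]
    m=(z>.022)&(z<.034)&(abs(y)<.07)&(x>.0)&(x<.225)&(C>200)
    print(c,'end',[(a,x[m&(abs(y-a/1000)<.005)].max().round(4)) for a in(-30,-20,-10,0,10,18) if (m&(abs(y-a/1000)<.005)).any()])
    s_=(z>.044)&(z<.058)&(x>.19)&(x<.25)
    print(' stop top min x',[(a,np.percentile(x[s_&(abs(y-a/1000)<.008)],3).round(4)) for a in(-60,-40,-20,0,20,40,60)])
    b=[]
    for a in np.arange(.02,.195,.01):
        q=m&(abs(x-a)<.005)
        if q.sum()>10: b.append((a,y[q].min(),y[q].max(),np.median(z[q])))
    b=np.array(b); print(' yaw',np.degrees([np.polyfit(b[:,0],b[:,i],1)[0] for i in(1,2)]).round(2),'lat',b[:,1:3].mean().round(4),'slope z',np.polyfit(b[:,0],b[:,3],1)[0].round(4))
    q=(z>.05)&(z<.15)&(abs(y)<.05)&(x>-.03)&(x<.06); print(' foot x',np.percentile(x[q],[2,50,98]).round(4),'zmax',z[q].max().round(4))
    for nm,x0,y0 in(('bush',.535,-.134),('spacer',.70,-.13)):
        q=(np.hypot(V[:,0]-x0,V[:,1]-y0)<.035)&(z>.035)&(z<.07)
        print(' ',nm,q.sum(),V[q].mean(0).round(4))
    cv2.imwrite('pics/fin_'+c+'.png',im['pixels'][:,:,::-1])
    for t in('leg_end','stop_face'):
        r=env.pinpoint(c,t)[:2]; print(' ',t,[(round(float(k['score']),2),np.round(k['location'],1).tolist()) for k in r])
    print('  expected px leg_end at stop', np.round(proj(im,[*(o+p*.205+n*-.0075),.021]),1),'stop_face',np.round(proj(im,[*(o+p*.205),.03]),1))
E
python3 fin.py
```

```text
clock: 44.83
tcp_pos: [0.5653, 0.0331, 0.0967]
orientation: [0.002, 0.621, 0.784, -0.0]
wrist_force: [0.7, -7.4, 0.9]
finger_gap: 0.0301
clock: 45.25
tcp_pos: [0.5748, -0.0108, 0.0959]
orientation: [-0.0, 0.62, 0.785, 0.0]
wrist_force: [0.7, 0.2, 0.9]
finger_gap: 0.0297
clock: 45.67
tcp_pos: [0.5745, -0.0109, 0.2413]
orientation: [-0.001, 0.621, 0.784, 0.0]
wrist_force: [1.2, 0.1, 0.1]
finger_gap: 0.0303
clock: 46.08
tcp_pos: [0.61, -0.16, 0.2481]
orientation: [-0.0, 0.62, 0.784, 0.0]
wrist_force: [0.8, 0.2, -0.3]
finger_gap: 0.0301
clock: 46.5
tcp_pos: [0.6297, -0.2458, 0.2469]
orientation: [-0.001, 0.621, 0.783, 0.0]
wrist_force: [1.0, -0.6, -0.3]
finger_gap: 0.0299
{'clock': 46.5, 'tcp_pos': [0.6297, -0.2458, 0.2469], 'orientation': [-0.0009, 0.6215, 0.7834, 0.0003], 'wrist_force': [0.962, -0.5735, -0.2599], 'finger_gap': 0.0299, 'joint_pos': [-0.4911, 0.5224, 0.373, 1.423, 0.0008, 0.8501]}
top end [(-30, np.float64(0.2045)), (-20, np.float64(0.2044)), (-10, np.float64(0.2041)), (0, np.float64(0.2041)), (10, np.float64(0.2038)), (18, np.float64(0.204))]
 stop top min x [(-60, np.f
[... 473 characters left out ...]
5.7]
scene end [(-30, np.float64(0.2071)), (-20, np.float64(0.2064)), (-10, np.float64(0.2075)), (0, np.float64(0.2062)), (10, np.float64(0.2068)), (18, np.float64(0.2059))]
 stop top min x [(-60, np.float64(0.2044)), (-40, np.float64(0.2047)), (-20, np.float64(0.2055)), (0, np.float64(0.205)), (20, np.float64(0.2053)), (40, np.float64(0.2041)), (60, np.float64(0.204))]
 yaw [-5.84 -0.06] lat -0.0077 slope z 0.0036
 foot x [0.0041 0.0058 0.0162] zmax 0.1491
  bush 123 [ 0.5283 -0.1295  0.0453]
  spacer 131 [ 0.7017 -0.1278  0.0519]
  leg_end [(0.93, [228.9, 356.0]), (0.84, [224.7, 104.2])]
  stop_face [(0.7, [231.6, 357.8])]
  expected px leg_end at stop [233.7 356.6] stop_face [233.3 358.3]
```

```bash
python3 -c "
import cv2
a=cv2.imread('pics/fin_top.png');cv2.imwrite('pics/fin_tc.png',cv2.resize(a[120:260,170:380],None,fx=3.8,fy=3.8,interpolation=cv2.INTER_CUBIC))"
```

```text
(no output)
```

View pics/fin_tc.png

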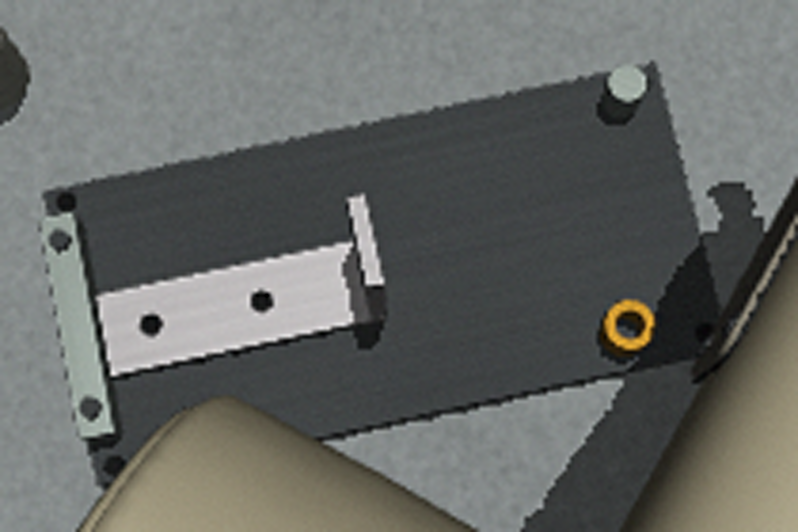

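View pics/fin_scene.png

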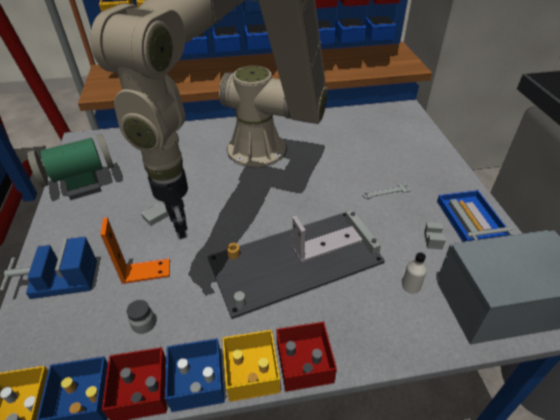

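The bracket lies flat with its foot up and its leg end flush along the stop. The bush and spacer are where they were, and the arm is clear of everything.

```bash
python3 -c "
from workcell import env
print(env.hand_in())"
```

```text
the job is handed in; nothing more can be done
None
```

I handed the job in at about 46.5 s. The aluminium bracket lies on the back of its tall leg, with the leg's end against the stop and the foot standing up. No verdict was reported.

**How it went:**
- I pinched the leg's sides near its end, so the bracket could pivot between the pads, and lowered it along an arc with its heel on the plate.
- **First attempt:** the leg slipped in the pads. The fingertips reached the plate while the leg end was still 5–6 mm up.
- I did not drop it from there. I turned it back upright under control, which shifted its heel about 5 mm, and gripped nearer the end of the leg.
- While turning it back up, the arm briefly carried about 4 N of the bracket's weight. The picture showed no gap under the heel, but I did not measure that.
- **Second attempt:** it went all the way down onto the plate in millimetre steps.
- I turned it about 2° to line it up with the plate while still gripped, then released it. I pushed it to the stop from behind with both fingers until the wrist force rose from about 2 N to 8 N.

**Last checks:**

| Check | Result |
|---|---|
| Leg end, along the plate's x | 204–204.5 mm (top camera); 206–207 mm (scene camera) |
| Stop face | about 205 mm |
| Squareness to the stop, from the leg's edges | within about 0.3° (top camera) |
| Leg flatness (top camera) | flat, slope 0.0003 |
| Foot top | about 148 mm above the table |
| Bush and spacer | moved less than 1 mm; their fits match the start |

- **Disagreements:** the two cameras differ by about 2–3 mm on the leg end, about what the calibration allows. One scene-camera edge fit gave −5.8°, probably a bad fit, since its other edge gave −0.06°.
- **Not measured:** I checked the other things on the table only by eye in the final picture. The lateral position is about 7.5 mm off the plate's centre line, well within the stop's length.

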